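# Put the wooden sheaves back in their pulley blocks

## Task

Pick out the four wooden sheaves and slip each one over the pin of the opened pulley block whose painted ends match its hub colour, lying flat and fully down; the green block takes two, the large sheave at the bottom and the small one on top of it. Leave the black sheaves and the yellow grease tin where they are.

Things in the scene. Friction and masses are not known exactly. Their poses are not given: they have to be found in the camera images.
- wood_red: Loose pulley wheel (sheave) of brown wood with a red-painted hub ring, lying flat: 56 mm outer diameter, 22 mm thick at the rim, plain through bore of 26 mm; a shallow 3 mm groove runs round the rim. The hub ring (26 to 36 mm diameter) stands 1 mm proud of the top face only. 25 to 100 g. Origin: centre of the underside, on the bore axis; z up.
- wood_blue: Loose pulley wheel (sheave) of brown wood with a blue-painted hub ring, lying flat: 56 mm outer diameter, 22 mm thick at the rim, plain through bore of 26 mm; a shallow 3 mm groove runs round the rim. The hub ring (26 to 36 mm diameter) stands 1 mm proud of the top face only. 25 to 100 g. Origin: centre of the underside, on the bore axis; z up.
- wood_green_large: Loose pulley wheel (sheave) of brown wood with a green-painted hub ring, lying flat: 64 mm outer diameter, 22 mm thick at the rim, plain through bore of 26 mm; a shallow 3 mm groove runs round the rim. The hub ring (26 to 36 mm diameter) stands 1 mm proud of the top face only. The larger of the two wooden ones with green hubs. 25 to 100 g. Origin: centre of the underside, on the bore axis; z up.
- wood_green_small: Loose pulley wheel (sheave) of brown wood with a green-painted hub ring, lying flat: 48 mm outer diameter, 16 mm thick at the rim, plain through bore of 26 mm; a shallow 3 mm groove runs round the rim. The hub ring (26 to 36 mm diameter) stands 1 mm proud of the top face only. The smaller of the two wooden ones with green hubs. 25 to 100 g. Origin: centre of the underside, on the bore axis; z up.
- block_red: Opened pulley block, fixed to the bench: flat dark wood plate 102 (x) x 72 x 14 mm, both ends painted red; at its centre an upright steel pin, 10 mm diameter, tip 42 mm above the bench. Takes one sheave. Origin: centre of the underside, on the pin axis; z up.
- block_blue: Opened pulley block, fixed to the bench: flat dark wood plate 102 (x) x 72 x 14 mm, both ends painted blue; at its centre an upright steel pin, 10 mm diameter, tip 42 mm above the bench. Takes one sheave. Origin: centre of the underside, on the pin axis; z up.
- block_green: Opened pulley block, fixed to the bench: flat dark wood plate 102 (x) x 72 x 14 mm, both ends painted green; at its centre an upright steel pin, 10 mm diameter, tip 62 mm above the bench. Takes two: the large sheave on the plate, the small one on the large one's hub (small one's underside then 37 mm above the bench). Origin: centre of the underside, on the pin axis; z up.
- black_red: Bystander, to be left alone: black plastic sheave with a red hub ring, 56 mm diameter, 22 mm thick, loose, lying flat. Origin: centre of the underside.
- black_green: Bystander, to be left alone: black plastic sheave with a green hub ring, 56 mm diameter, 22 mm thick, loose, lying flat. Origin: centre of the underside.
- grease_tin: Bystander, to be left alone: round yellow tin with a pale metal top, 60 mm diameter, 45 mm high, loose, standing. Origin: centre of the underside.

How it is judged:
At the end, for the whole second after the job is handed in: Each wooden sheave is released, at rest and flat (0.12 rad) on the pin of its colour, axes within 10.5 mm, underside within 4 mm of 14 mm above the bench (37 mm for the small green one, on the large one); black sheaves and tin within 20 mm of their starts (horizontal distance between wood_red and block_red below 0.0105 m and z of wood_red in the frame of block_red between 0.01 and 0.018 m and angle between each of wood_red, wood_blue, wood_green_large, wood_green_small's own z axis and vertical below 0.12 rad and linear speed of each of wood_red, wood_blue, wood_green_large, wood_green_small below 0.02 m/s and angular speed of each of wood_red, wood_blue, wood_green_large, wood_green_small below 0.3 rad/s and contact force between each of wood_red, wood_blue, wood_green_large, wood_green_small and the fingers below 0.1 N and horizontal distance between wood_blue and block_blue below 0.0105 m and z of wood_blue in the frame of block_blue between 0.01 and 0.018 m and horizontal distance between each of wood_green_large, wood_green_small and block_green below 0.0105 m and z of wood_green_large in the frame of block_green between 0.01 and 0.018 m and z of wood_green_small in the frame of block_green between 0.033 and 0.041 m and distance of each of black_red, black_green, grease_tin from where it was at the start of the episode below 0.02 m); the robot touches nothing.
It fails at once if the black sheave with red hub is shifted by more than 20 mm or tipped over (distance of black_red from where it was at the start of the episode above 0.02 m or angle between black_red's own z axis and vertical above 0.4 rad).
It fails at once if the black sheave with green hub is shifted by more than 20 mm or tipped over (distance of black_green from where it was at the start of the episode above 0.02 m or angle between black_green's own z axis and vertical above 0.4 rad).
It fails at once if the grease tin is shifted by more than 20 mm or tipped over (distance of grease_tin from where it was at the start of the episode above 0.02 m or angle between grease_tin's own z axis and vertical above 0.4 rad).
It also fails if it takes over 96 s, if anything falls off the work surface, if the arm or the gripper's body presses on something with over 40 N, if the wrist force passes 120 N, or if a joint passes its speed limit or range.

## Robot

A 6-joint arm with a two-finger parallel gripper is mounted at the origin on the work surface. World frame = base frame: x ahead of the robot, y to its left, z up, the work surface at z = 0. Lengths are in m, angles in rad, forces in N, time in s.
With the tool pointing down it reaches from about 0.25 to 0.725 m from the base axis. Payload 4 kg.
Tool frame: the origin (TCP) lies midway between the tips of the shut fingers; the grasp point (between the pads) lies 19 mm behind it; z points along the fingers, y is the line along which they close (so a half turn about z gives the same grasp; the last joint's range is limited). The gripper opens to 85 mm and grips with 20 to 120 N. Pads are 22 mm wide; open, the fingers measure 114 mm over their backs; the gripper's body (76 mm by 85 mm) begins 54 mm behind the grasp point. The pads swing forward as they close: fully open they stand 13 mm farther back than shut.
Start: joints at [1.104, 0.241, 0.005, 1.335, 0, 1.571], TCP at [0.225, 0.447, 0.196] pointing down, gripper open.
Joint ranges: [-2.72, 2.72], [-1.05, 1.87], [-1.09, 1.28], [-1.99, 2.15], [-1.42, 1.44], [-3.14, 3.14]. Speed limits (rad/s): [2.79, 2.79, 3.14, 3.14, 3.14, 3.14].

## Interface

Orientations are given as a unit quaternion [x, y, z, w].
In Python, from workcell import bot, camera, job_done gives the robot as it stands.
- The arm moves only by the tool carry_out, never from a script. Its argument "plan" is a list of rows, each an object of numbers: "dx", "dy", "dz": the shift along the tool's x, y, z in mm; "twist": the turn about the tool's z in degrees; "fingers": the closure, from -1 (fully open) to 1 (shut). In form: [{"dx": .., "dy": .., "dz": .., "twist": .., "fingers": ..}, ...]. A call has exactly 5 rows; each row is the pose to reach, as a shift and turn from the pose commanded when the call began, along the tool's axes at that moment; what a row does not reach only later rows make up. A row lasts 1/12 s, in which the tool goes at most 41.7 mm and 7.16 degrees, less where a joint would pass 70% of its speed; a pose out of reach is approached as far as the arm can. A call with a gripper value outside its range is refused whole. The fingers move at their own pace and stop on an object; the grip force is fixed at half the most. Time passes only in rows, so rows that repeat a pose let the fingers close, or fill a call up. It gives the time, the measured TCP pose, the force, the opening and the grip force at its end, in the units of the state.
- bot.get_obs(): the state, without advancing time (a new reading comes with each control period).
- camera(name): name is "side" or "top"; returns a dict with "image" (400x640x3 uint8, red, green, blue), "intrinsics" (3x3 intrinsics, pixels), "distortion" ([k1, k2, p1, p2, k3] as OpenCV has them; the pictures are not rectified), "eye" and "attitude" of the camera in the world. Camera axes: x right, y down, z forward; pixel columns grow to the right and rows downward; lengths in m; the calibration is good to about 2 mm. A picture is of the moment at which its call begins. There is no depth.
- job_done(): hands the job in; it is judged then, once.
The state is a dict: "clock": time; "joint_pos": joint angles; "joint_vel": joint speeds; "tau": joint torques, N m; "eef_pos": TCP position; "tool_rot": TCP orientation; "ft_force": force on the tool from outside, world axes, zero at the start; "ft_torque": the same for the moment, N m; "grip_width": finger opening in m; "grasp_force": force on a finger pad.
Only numpy, scipy, OpenCV 4.12 (cv2) and the standard library are available. Lean on these libraries where they do the work, as an engineer would, in place of code of your own. Each camera call takes 0.05 s, during which the arm holds its last target. There are 200 camera calls.

## Working session

There is one attempt and no reset: what is moved stays moved. The work goes in short steps, Python scripts to look and compute and a tool call to move; the robot and the scene stay as the last step left them, time stands still between calls to the robot, and variables do not carry over. Pictures are saved under pics/ and viewed, at most 14 in all, crops included, and the job is handed in when it is done.

Besides the shell and the picture viewer there is one more tool, called after "Request:" as name([rows], argument=value, ...), one row to a line, values as JSON. carry_out: Moves the arm, as the interface text tells. Its arguments: {"type":"object","properties":{"plan":{"type":"array","items":{"type":"object","properties":{"dx":{"type":"number"},"dy":{"type":"number"},"dz":{"type":"number"},"twist":{"type":"number"},"fingers":{"type":"number"}}}}},"required":["plan"]}

```bash
mkdir -p pics; ls
python3 - <<'E'
from workcell import bot,camera
import cv2,numpy as np
o=bot.get_obs()
for k,v in o.items(): print(k,np.round(v,3))
for n in ("top","side"):
    c=camera(n); cv2.imwrite(f"pics/{n}0.png",c["image"][:,:,::-1]); print({k:np.round(v,4).tolist() for k,v in c.items() if k!="image"})
E
```

```text
pics
clock 0.0
joint_pos [1.104 0.241 0.004 1.335 0.    1.571]
joint_vel [ 0.001  0.    -0.001  0.001 -0.    -0.002]
tau [ 0.0000e+00 -3.7232e+01  2.5241e+01  1.7000e-02  0.0000e+00 -0.0000e+00]
eef_pos [0.225 0.446 0.195]
tool_rot [ 0.231  0.973 -0.001 -0.   ]
ft_force [0.763 0.714 0.002]
ft_torque [-0.044 -0.044 -0.022]
grasp_force 0.0
grip_width 0.086
{'intrinsics': [[419.0465, 0.0, 319.247], [0.0, 419.0465, 200.4694], [0.0, 0.0, 1.0]], 'distortion': [0.0025, 0.0, 0.0, 0.0, 0.0], 'eye': [0.2879, 0.0135, 1.1033], 'attitude': [-0.6578, 0.7455, -0.08, 0.0724]}
{'intrinsics': [[403.54, 0.0, 323.6628], [0.0, 403.54, 194.9479], [0.0, 0.0, 1.0]], 'distortion': [-0.0948, 0.0, 0.0, 0.0, 0.0], 'eye': [0.3726, -0.81, 0.6332], 'attitude': [0.8862, -0.0767, 0.0338, -0.4557]}
```

View pics/top0.png

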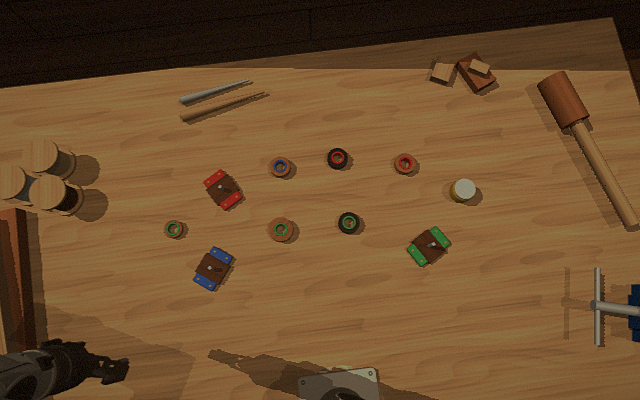

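View pics/side0.png

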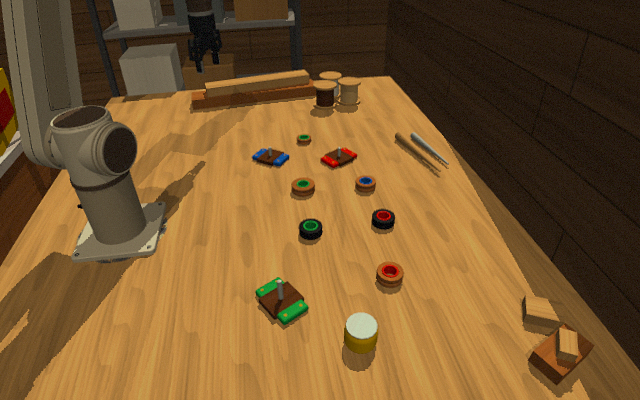

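The top view shows wood_blue (281,167), black_red (338,158), wood_red (405,163), tin (463,190), green large (282,230), black_green (349,223) and green small (174,229). The blocks are red (222,189), blue (213,269) and green (429,246). The side view shows the same layout: green block (281,300), tin (361,333).

```bash
cat > h.py <<'E'
import cv2,numpy as np
from scipy.spatial.transform import Rotation as R
from workcell import bot,camera,job_done
def ray(c,px):
    u=cv2.undistortPoints(np.array(px,float).reshape(-1,1,2),c["intrinsics"],np.array(c["distortion"])).reshape(-1,2)
    return R.from_quat(c["attitude"]).apply(np.c_[u,np.ones(len(u))])
def onplane(c,px,z):
    d=ray(c,px); e=np.array(c["eye"]); return (e+d*((z-e[2])/d[:,2])[:,None])[:,:2]
def proj(c,p):
    r=R.from_quat(c["attitude"]).inv(); t=-r.apply(c["eye"])
    return cv2.projectPoints(np.array(p,float).reshape(-1,1,3),r.as_rotvec(),t,c["intrinsics"],np.array(c["distortion"]))[0].reshape(-1,2)
def colmask(img,col):
    h,s,v=cv2.split(cv2.cvtColor(img,cv2.COLOR_RGB2HSV))
    m={"r":((h<4)|(h>174))&(s>190),"b":(h>98)&(h<125)&(s>90),"g":(h>45)&(h<85)&(s>90),"y":(h>20)&(h<35)&(s>150)}[col]
    return (m&(v>45)).astype(np.uint8)
def blobs(c,col,px,rad,z):
    """mask pixels near px -> plane z -> points"""
    m=colmask(c["image"],col); y,x=np.nonzero(m); k=np.hypot(x-px[0],y-px[1])<rad
    return np.c_[x,y][k]
E
cat > meas.py <<'E'
from h import *
T=camera("top");S=camera("side")
L={"wood_red":("r",(405,163),(390,272),.0225),"wood_blue":("b",(281,167),(365,183),.0225),"green_L":("g",(282,230),(303,185),.0225),"green_S":("g",(174,229),(304,139),.0165),"black_red":("r",(338,158),(383,216),.0225),"black_green":("g",(349,223),(311,227),.0225),
"block_red":("r",(222,189),(339,157),.014),"block_blue":("b",(213,269),(270,157),.014),"block_green":("g",(429,246),(281,300),.014)}
for n,(col,pt,ps,z) in L.items():
    out=[]
    for c,p in ((T,pt),(S,ps)):
        big=n.startswith("block"); rad=(30 if c is T else 40) if big else 17
        q=blobs(c,col,p,rad,z)
        if len(q)<4: out.append("none");continue
        P=onplane(c,q,z)
        ext=cv2.minAreaRect((P*1000).astype(np.float32))
        hull=np.array(ext[0])/1000
        out.append((len(q),P.mean(0).round(4).tolist(),"rect",hull.round(4).tolist(),np.round(ext[1],0).tolist(),round(ext[2],1)))
    print(n,*out,sep="\n   ")
print(onplane(T,[[463,189]],.045), proj(T,[bot.get_obs()["eef_pos"]]))
for n,px,a in (("top",(150,350,140,300),T),("top2",(310,490,130,290),T)):
    x0,x1,y0,y1=px; cv2.imwrite(f"pics/{n}_crop.png",cv2.resize(a["image"][y0:y1,x0:x1,::-1],None,fx=4,fy=3.7,interpolation=cv2.INTER_NEAREST) if n=="x" else cv2.resize(a["image"][y0:y1,x0:x1,::-1],None,fx=3.6,fy=3.6,interpolation=cv2.INTER_NEAREST))
E
python3 meas.py
```

```text
wood_red
   (50, [0.5996, -0.256], 'rect', [0.5988, -0.2551], [32.0, 31.0], 16.5)
   (122, [0.5984, -0.2567], 'rect', [0.5978, -0.2575], [31.0, 31.0], 72.2)
wood_blue
   (49, [0.6335, 0.0817], 'rect', [0.6327, 0.0811], [30.0, 31.0], 83.9)
   (64, [0.6332, 0.0785], 'rect', [0.6333, 0.08], [30.0, 30.0], 76.2)
green_L
   (58, [0.4614, 0.0979], 'rect', [0.4611, 0.0977], [31.0, 32.0], 82.8)
   (68, [0.4615, 0.096], 'rect', [0.4616, 0.0969], [29.0, 30.0], 79.5)
green_S
   (59, [0.4997, 0.3794], 'rect', [0.4999, 0.3784], [32.0, 32.0], 82.8)
   (33, [0.5001, 0.3775], 'rect', [0.5, 0.3786], [21.0, 30.0], 79.1)
black_red
   (50, [0.6368, -0.0765], 'rect', [0.6363, -0.0761], [33.0, 31.0], 36.4)
   (105, [0.6366, -0.078], 'rect', [0.6365, -0.0785], [36.0, 33.0], 44.1)
black_green
   (74, [0.4577, -0.0818], 'rect', [0.4571, -0.0817], [34.0, 32.0], 82.8)
   (136, [0.457, -0.0828], 'rect', [0.4579, -0.0825], [37.0, 36.0], 79.8)
block_red
   (279, [0.5868, 0.2397], 'rect', [0.5888, 0.2405], [99.0, 57.0], 31.3)
   (140, [0.5794, 0.2214], 'rect', [0.5886, 0.2293], [107.0, 65.0], 31.2)
block_blue
   (367, [0.3826, 0.2819], 'rect', [0.3831, 0.2817], [58.0, 100.0], 53.7)
   (175, [0.3909, 0.2645], 'rect', [0.3844, 0.2719], [70.0, 107.0], 53.1)
block_green
   (378, [0.3692, -0.2768], 'rect', [0.3706, -0.2787], [58.0, 102.0], 30.4)
   (581, [0.3743, -0.2962], 'rect', [0.3702, -0.2861], [61.0, 106.0], 30.5)
[[ 0.50245594 -0.38683558]] [[115.61420342 350.43996778]]
```

View pics/top_crop.png

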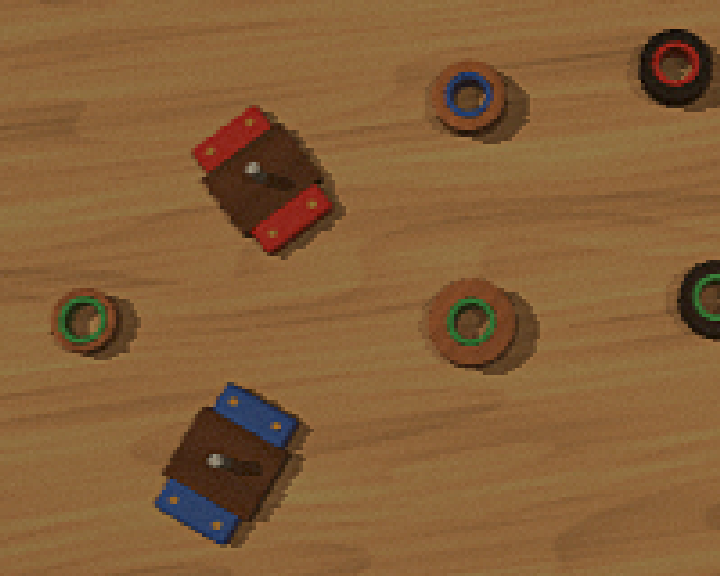

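View pics/top2_crop.png

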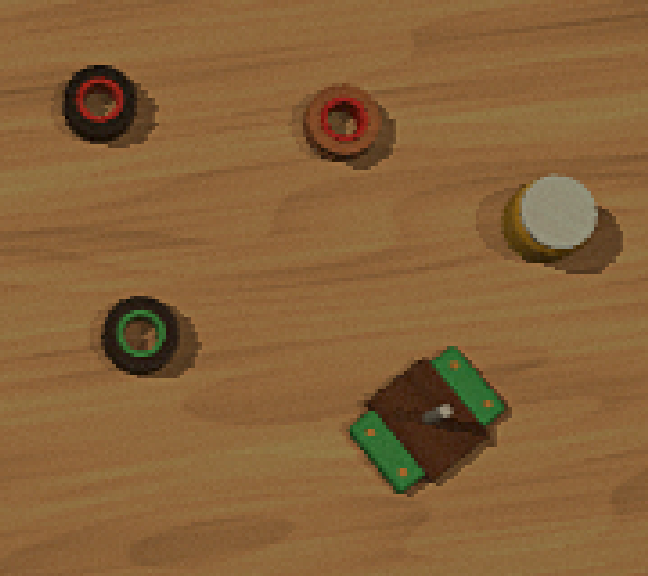

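Sheaves agree between the two views to about 2 mm. In the crops, pin tips sit at about red (220.6,187), blue (209.4,268), green (433.6,244) in full-image pixels. I'll triangulate the tips and start turning and moving towards the first sheave.

```bash
cat > pins.py <<'E'
from h import *
T=camera("top");S=camera("side")
B={"red":([.5868,.2397],.042),"blue":([.3826,.2819],.042),"green":([.3692,-.2768],.062)}
def tip(c,xy,z):
    p=proj(c,[[*xy,z]])[0]; h,s,v=cv2.split(cv2.cvtColor(c["image"],cv2.COLOR_RGB2HSV))
    y,x=np.nonzero((s<80)&(v>75)); k=np.hypot(x-p[0],y-p[1])<14
    return p,np.c_[x,y][k]
for n,(xy,z) in B.items():
    for c,nm in ((T,"top"),(S,"side")):
        p,q=tip(c,xy,z)
        if len(q)==0: print(n,nm,p,"none");continue
        # topmost 
        qt=q.mean(0) if nm=="top" else np.array([q[q[:,1]<=q[:,1].min()+1][:,0].mean(),q[:,1].min()+.5])
        print(n,nm,"exp",p.round(1),"n",len(q),"x",q[:,0].min(),q[:,0].max(),"y",q[:,1].min(),q[:,1].max(),"tip",qt.round(1),onplane(c,[qt],z).round(4))
E
python3 pins.py
```

```text
red top exp [220.2 187.3] n 9 x 218 221 y 185 187 tip [219.7 186.2] [[0.5898 0.2409]]
red side exp [337.6 147.4] n 19 x 338 340 y 147 155 tip [338.7 147.5] [[0.5899 0.2385]]
blue top exp [209.4 267.7] n 13 x 208 211 y 266 269 tip [209.4 267.4] [[0.3834 0.282 ]]
blue side exp [268.9 146.9] n 32 x 256 271 y 147 155 tip [266.7 147.5] [[0.376  0.2792]]
green top exp [432.3 244.4] n 18 x 428 435 y 242 245 tip [432.1 243.8] [[ 0.3706 -0.2765]]
green side exp [277.9 279. ] n 56 x 277 282 y 280 293 tip [278.8 280.5] [[ 0.3705 -0.2808]]
```

Request:
carry_out([
  {"twist": -7,"dz": 0,"fingers": -1},
  {"twist": -14,"fingers": -1},
  {"twist": -21,"fingers": -1},
  {"twist": -26.7,"fingers": -1},
  {"twist": -26.7,"fingers": -1},
])

```text
$.plan[0]: bad value
```

Request:
carry_out([
  {"dx": 0,"dy": 0,"dz": 0,"twist": -7,"fingers": -1},
  {"dx": 0,"dy": 0,"dz": 0,"twist": -14,"fingers": -1},
  {"dx": 0,"dy": 0,"dz": 0,"twist": -21,"fingers": -1},
  {"dx": 0,"dy": 0,"dz": 0,"twist": -26.7,"fingers": -1},
  {"dx": 0,"dy": 0,"dz": 0,"twist": -26.7,"fingers": -1},
])

```text
clock: 0.72
eef_pos: [0.225, 0.4464, 0.1959]
tool_rot: [-0.0, 1.0, -0.0, -0.0]
ft_force: [-0.2, 0.0, -0.4]
grip_width: 0.0854
grasp_force: 0.0
```

Request:
carry_out([
  {"dx": -20,"dy": -30,"dz": 0,"twist": 0,"fingers": -1},
  {"dx": -40,"dy": -60,"dz": 0,"twist": 0,"fingers": -1},
  {"dx": -60,"dy": -90,"dz": 0,"twist": 0,"fingers": -1},
  {"dx": -80,"dy": -120,"dz": 0,"twist": 0,"fingers": -1},
  {"dx": -100,"dy": -150,"dz": 0,"twist": 0,"fingers": -1},
])

```text
clock: 1.13
eef_pos: [0.3254, 0.2951, 0.1961]
tool_rot: [0.001, 1.0, 0.0, 0.0]
ft_force: [1.5, 0.7, -0.5]
grip_width: 0.0853
grasp_force: 0.0
```

Request:
carry_out([
  {"dx": -20,"dy": -30,"dz": 0,"twist": 0,"fingers": -1},
  {"dx": -40,"dy": -60,"dz": 0,"twist": 0,"fingers": -1},
  {"dx": -60,"dy": -90,"dz": 0,"twist": 0,"fingers": -1},
  {"dx": -80,"dy": -120,"dz": 0,"twist": 0,"fingers": -1},
  {"dx": -100,"dy": -150,"dz": 0,"twist": 0,"fingers": -1},
])

```text
clock: 1.55
eef_pos: [0.4255, 0.1447, 0.1962]
tool_rot: [0.002, 1.0, 0.0, 0.0]
ft_force: [0.7, 0.5, 0.1]
grip_width: 0.0852
grasp_force: 0.0
```

Request:
carry_out([
  {"dx": -12,"dy": -16,"dz": 30,"twist": 0,"fingers": -1},
  {"dx": -24,"dy": -32,"dz": 60,"twist": 0,"fingers": -1},
  {"dx": -36,"dy": -49,"dz": 90,"twist": 0,"fingers": -1},
  {"dx": -36,"dy": -49,"dz": 115,"twist": 0,"fingers": -1},
  {"dx": -36,"dy": -49,"dz": 115,"twist": 0,"fingers": -1},
])

```text
clock: 1.97
eef_pos: [0.4568, 0.0954, 0.0762]
tool_rot: [0.003, 1.0, -0.001, -0.005]
ft_force: [-0.9, 0.5, -0.4]
grip_width: 0.0854
grasp_force: 0.0
```

Run:
```python
from h import *
S=camera("side"); im=S["image"][60:260,180:440,::-1]
cv2.imwrite("pics/app1.png",cv2.resize(im,None,fx=3,fy=3))
```

```text
(no output)
```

View pics/app1.png

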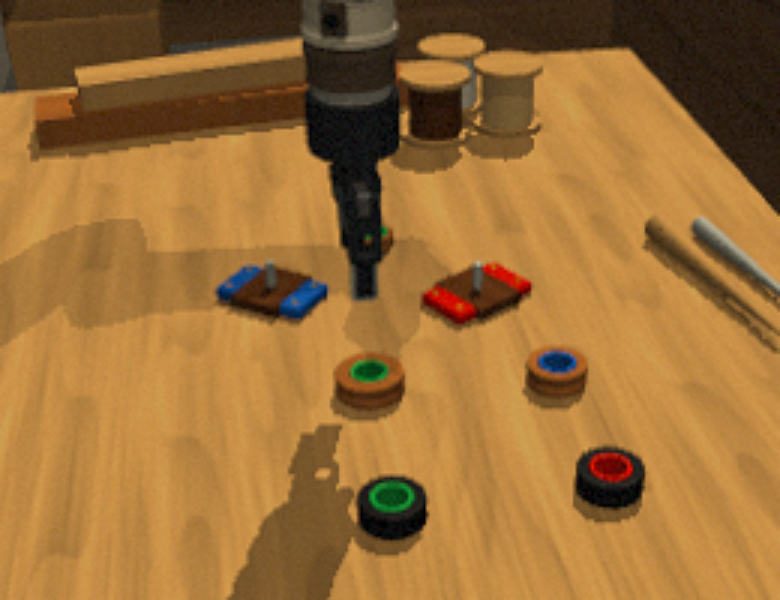

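The gripper tip is at full-image pixel (302,158), just behind and above the green-large sheave at (303,185). Next I'll check the settled pose against where the TCP should project.

Run:
```python
from h import *
S=camera("side"); o=bot.get_obs(); print(o["eef_pos"].round(4) if hasattr(o["eef_pos"],"round") else o["eef_pos"],o["clock"],proj(S,[o["eef_pos"],[.4613,.05,.085]]))
```

```text
[0.4598 0.0971 0.0807] 2.0667 [[300.91346776 164.64125708]
 [303.67511942 172.66644406]]
```

Run:
```python
from h import *
S=camera("side"); 
for z in (.08,.094,.11,.12): print(z,proj(S,[[.46,.04,z],[.46,.054,z],[.46,.14,z]]).round(1).tolist())
g=S["image"].max(2)
for r in range(150,182,2): print(r,g[r,292:316:2])
```

```text
0.08 [[303.7, 176.5], [303.0, 173.5], [299.1, 156.8]]
0.094 [[303.5, 171.8], [302.8, 168.9], [298.8, 152.3]]
0.11 [[303.3, 166.3], [302.6, 163.4], [298.6, 147.1]]
0.12 [[303.1, 162.9], [302.4, 160.0], [298.4, 143.8]]
150 [166 164 171  94  21  23  16  89 173 165 164 165]
152 [165 164 171  92  26  14  29  89 173 162 165 169]
154 [165 163 167  95  25  18  16  81 172 169 166 170]
156 [167 169 166 101  26  25  34  78 174 169 163 164]
158 [199 190 166 156 132 136 139 155 170 167 163 166]
160 [199 203 197 165 165 161 157 153 169 176 164 167]
162 [198 205 204 167 160 164 155 149 160 172 171 166]
164 [201 204 175 174 163 164 157 157 157 171 174 171]
166 [206 206 174 169 168 166 159 157 152 169 177 174]
168 [203 207 171 172 166 168 158 159 153 160 175 175]
170 [205 212 170 168 165 169 166 154 157 154 170 173]
172 [204 206 196 172 164 171 164 157 156 154 160 177]
174 [205 206 209 208 188 167 169 156 161 163 157 179]
176 [207 203 207 203 204 168 173 164 156 164 157 192]
178 [207 207 196 176 169 174 146 147 151 157 165 188]
180 [208 168 164 142 129 115  93 113 147 145 148 175]
```

Run:
```python
from h import *
S=camera("side");T=camera("top"); print(proj(T,[[.46,.097,.08]]))
a=cv2.resize(S["image"][60:200,240:360,::-1],None,fx=4,fy=4); b=cv2.resize(T["image"][170:310,210:290,::-1],None,fx=4,fy=4)
cv2.imwrite("pics/app2.png",np.hstack([a,b]))
```

```text
[[278.14072316 225.92761443]]
```

View pics/app2.png

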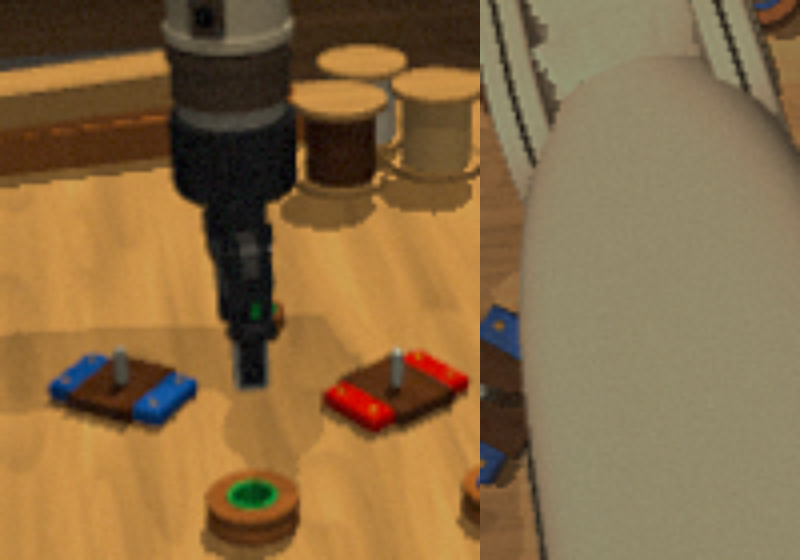

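The finger's lower edge is at full-image pixel (302,157), higher than I expected, so I'll compare it with the start picture.

Run:
```python
from h import *
S=camera("side");T=camera("top")
u=np.array([.45,.893,0]); p=np.array([.225,.4465,.196])
for dz in (0,.013,.04): print(dz,proj(S,[p+[0,0,dz],p+.05*u+[0,0,dz],p-.05*u+[0,0,dz]]).round(1).tolist(),proj(T,[p+[0,0,dz],p+.05*u+[0,0,dz],p-.05*u+[0,0,dz]]).round(1).tolist())
a=cv2.imread("pics/side0.png")[0:110,150:260]; b=cv2.imread("pics/top0.png")[300:400,60:180]
cv2.imwrite("pics/start.png",np.hstack([cv2.resize(a,(400,400)),cv2.resize(b,(480,400))])[:, :800])
```

```text
0 [[211.5, 83.4], [219.5, 78.1], [203.1, 89.1]] [[115.3, 350.4], [93.3, 341.9], [137.4, 359.0]]
0.013 [[210.9, 79.4], [218.9, 74.2], [202.4, 85.0]] [[112.2, 351.3], [90.0, 342.6], [134.7, 360.0]]
0.04 [[209.5, 71.0], [217.6, 66.0], [200.9, 76.4]] [[105.5, 353.2], [82.6, 344.2], [128.7, 362.2]]
```

View pics/start.png

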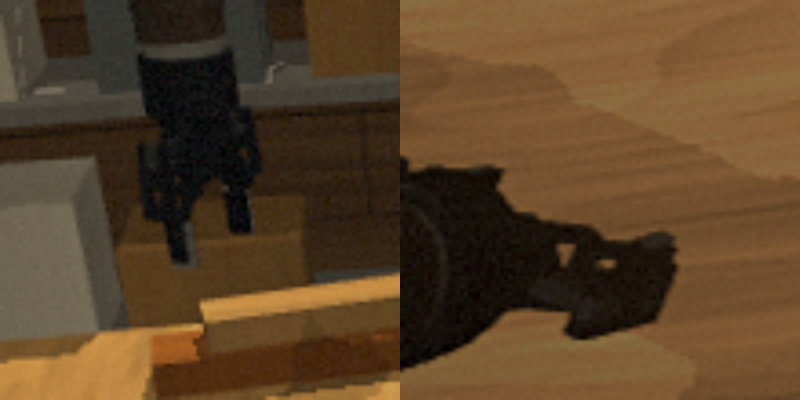

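In the start view the open tips are at about (200,73) and (216,64). That puts them 40–45 mm above the reported TCP height, not the 13 mm stated. I'll shut the fingers in the air to see where the tips go.

Request:
carry_out([
  {"dx": 0,"dy": 0,"dz": 0,"twist": 0,"fingers": 1},
  {"dx": 0,"dy": 0,"dz": 0,"twist": 0,"fingers": 1},
  {"dx": 0,"dy": 0,"dz": 0,"twist": 0,"fingers": 1},
  {"dx": 0,"dy": 0,"dz": 0,"twist": 0,"fingers": 1},
  {"dx": 0,"dy": 0,"dz": 0,"twist": 0,"fingers": 1},
])

```text
clock: 2.73
eef_pos: [0.4607, 0.0974, 0.0811]
tool_rot: [0.0, 1.0, -0.0, 0.0]
ft_force: [0.2, 0.5, 0.1]
grip_width: 0.0255
grasp_force: 0.0
```

Request:
carry_out([
  {"dx": 0,"dy": 0,"dz": 0,"twist": 0,"fingers": 1},
  {"dx": 0,"dy": 0,"dz": 0,"twist": 0,"fingers": 1},
  {"dx": 0,"dy": 0,"dz": 0,"twist": 0,"fingers": 1},
  {"dx": 0,"dy": 0,"dz": 0,"twist": 0,"fingers": 1},
  {"dx": 0,"dy": 0,"dz": 0,"twist": 0,"fingers": 1},
])

```text
clock: 3.15
eef_pos: [0.4607, 0.0973, 0.0809]
tool_rot: [0.0, 1.0, -0.0, -0.0]
ft_force: [-0.2, -0.2, 0.4]
grip_width: 0.0002
grasp_force: 0.0
```

```bash
cat > tipz.py <<'E'
from h import *
S=camera("side"); o=bot.get_obs(); e=np.array(o["eef_pos"]); print(e.round(4),o["grip_width"],o["clock"])
col=int(round(proj(S,[e])[0][0])); g=S["image"].max(2).astype(int)
r0=int(proj(S,[e])[0][1])
blk=g[r0-45:r0+25,col-6:col+10]; print("col",col,"row tcp",r0)
dark=(blk<70).sum(1); rows=np.arange(r0-45,r0+25)
print("lowest dark row",rows[dark>=3].max() if (dark>=3).any() else None)
for z in (0,.01,.02,.03,.04): print(z,proj(S,[e+[0,0,z]])[0].round(1))
E
python3 tipz.py
```

```text
[0.4607 0.0973 0.081 ] -0.00035672930233459754 3.2
col 301 row tcp 164
lowest dark row 184
0 [301.2 164.5]
0.01 [301.1 161.2]
0.02 [300.9 157.9]
0.03 [300.8 154.6]
0.04 [300.6 151.2]
```

Run:
```python
from h import *
S=camera("side");g=S["image"].max(2)
for r in range(146,182,2): print(r,g[r,290:316:2])
```

```text
146 [161 164 169  94  37  16  15  65 134 172 167 161 153]
148 [164 163 169  94  42  25  18  71 168 168 162 160 161]
150 [165 165 166 102  31  17  18  62 170 171 165 162 164]
152 [167 160 164 131  52  23  29  62 167 172 165 164 169]
154 [170 167 163 167 133 135 133 148 167 174 167 157 166]
156 [161 166 171 167 167 164 158 156 163 170 171 163 164]
158 [195 201 189 168 162 166 160 157 152 165 171 166 163]
160 [201 204 202 200 164 166 164 153 153 168 173 165 165]
162 [202 199 206 205 165 164 161 155 153 161 170 173 166]
164 [201 201 204 176 170 164 165 157 153 158 171 175 173]
166 [201 205 201 173 166 168 167 159 156 153 166 176 175]
168 [197 207 204 177 167 165 170 158 158 154 158 177 178]
170 [198 205 203 177 172 166 163 163 154 157 156 168 176]
172 [198 202 203 207 173 166 166 165 157 159 158 156 175]
174 [199 205 206 208 205 190 167 171 163 162 159 156 178]
176 [199 205 207 203 205 203 171 171 164 163 165 155 196]
178 [204 202 207 199 176 170 175 159 146 145 153 196 193]
180 [203 206 165 159 144 128 114 104 137 174 169 172 195]
```

Shut tips end at row ~153.5 (expected ~164), about 35 mm above the reported TCP in the side view. The start view from both cameras gives the same offset with no lateral shift. I'll open, descend partway and look again before relying on it.

Request:
carry_out([
  {"dx": 0,"dy": 0,"dz": 0,"twist": 0,"fingers": -1},
  {"dx": 0,"dy": 0,"dz": 0,"twist": 0,"fingers": -1},
  {"dx": 0,"dy": 0,"dz": 0,"twist": 0,"fingers": -1},
  {"dx": 0,"dy": 0,"dz": 0,"twist": 0,"fingers": -1},
  {"dx": 0,"dy": 0,"dz": 0,"twist": 0,"fingers": -1},
])

```text
clock: 3.67
eef_pos: [0.4607, 0.0973, 0.081]
tool_rot: [0.0, 1.0, 0.0, 0.0]
ft_force: [-0.5, -0.7, 0.1]
grip_width: 0.0604
grasp_force: 0.0
```

Request:
carry_out([
  {"dx": 0,"dy": 0,"dz": 0,"twist": 0,"fingers": -1},
  {"dx": 0,"dy": 0,"dz": 20,"twist": 0,"fingers": -1},
  {"dx": 0,"dy": 0,"dz": 40,"twist": 0,"fingers": -1},
  {"dx": 0,"dy": 0,"dz": 60,"twist": 0,"fingers": -1},
  {"dx": 0,"dy": 0,"dz": 60,"twist": 0,"fingers": -1},
])

```text
clock: 4.08
eef_pos: [0.4575, 0.0966, 0.0178]
tool_rot: [0.0, 1.0, -0.001, -0.003]
ft_force: [-0.3, 0.1, -0.8]
grip_width: 0.0857
grasp_force: 0.0
```

Run:
```python
from h import *
S=camera("side"); S=camera("side"); e=np.array(bot.get_obs()["eef_pos"]); print(e.round(4))
for z in (.02,.03,.04,.05,.06,.07,.08): print(z,proj(S,[[e[0],.04,z],[e[0],.055,z],[e[0],.15,z]]).round(1).tolist())
cv2.imwrite("pics/desc1.png",cv2.resize(S["image"][120:220,250:360,::-1],None,fx=5,fy=5))
```

```text
[0.46   0.0972 0.0207]
0.02 [[304.6, 195.8], [303.9, 192.6], [299.6, 173.4]]
0.03 [[304.5, 192.7], [303.8, 189.4], [299.5, 170.4]]
0.04 [[304.3, 189.5], [303.6, 186.3], [299.3, 167.4]]
0.05 [[304.2, 186.3], [303.5, 183.1], [299.1, 164.3]]
0.06 [[304.1, 183.1], [303.3, 179.9], [299.0, 161.3]]
0.07 [[303.9, 179.8], [303.2, 176.6], [298.8, 158.1]]
0.08 [[303.8, 176.5], [303.0, 173.3], [298.7, 155.0]]
```

View pics/desc1.png

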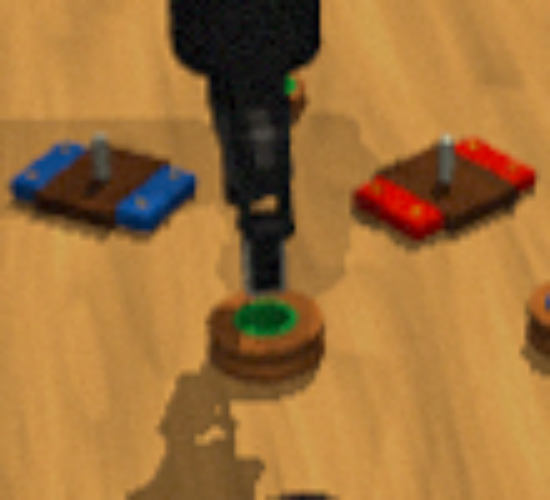

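The finger tip is at crop (265,290), full-image (303,178), level with the sheave's rear rim at (303,178). Nothing appears at row 190, where an unbiased tip would be. The open tips are therefore about 54 mm above the reported TCP and the shut tips about 42 mm, so I'll descend in steps and check with vision and force.

Request:
carry_out([
  {"dx": 0,"dy": 0,"dz": 8,"twist": 0,"fingers": -1},
  {"dx": 0,"dy": 0,"dz": 16,"twist": 0,"fingers": -1},
  {"dx": 0,"dy": 0,"dz": 24,"twist": 0,"fingers": -1},
  {"dx": 0,"dy": 0,"dz": 32,"twist": 0,"fingers": -1},
  {"dx": 0,"dy": 0,"dz": 32,"twist": 0,"fingers": -1},
])

```text
clock: 4.6
eef_pos: [0.4593, 0.097, -0.0126]
tool_rot: [0.0, 1.0, -0.0, -0.001]
ft_force: [-0.8, -0.2, -0.2]
grip_width: 0.0857
grasp_force: 0.0
```

Run:
```python
from h import *
S=camera("side"); S=camera("side"); o=bot.get_obs(); e=np.array(o["eef_pos"]); print(e.round(4),o["ft_force"])
for z in (.0,.02,.03,.04,.05): print(z,proj(S,[[e[0],.04,z],[e[0],.055,z],[e[0],.15,z]]).round(1).tolist())
cv2.imwrite("pics/desc2.png",cv2.resize(S["image"][120:220,250:360,::-1],None,fx=5,fy=5))
```

```text
[ 0.4602  0.0972 -0.0115] [ 0.11174129 -0.37624387 -0.70972401]
0.0 [[305.0, 202.0], [304.3, 198.7], [300.0, 179.4]]
0.02 [[304.7, 195.8], [304.0, 192.6], [299.7, 173.4]]
0.03 [[304.6, 192.7], [303.8, 189.4], [299.5, 170.4]]
0.04 [[304.4, 189.5], [303.7, 186.3], [299.4, 167.4]]
0.05 [[304.3, 186.3], [303.5, 183.1], [299.2, 164.3]]
```

View pics/desc2.png

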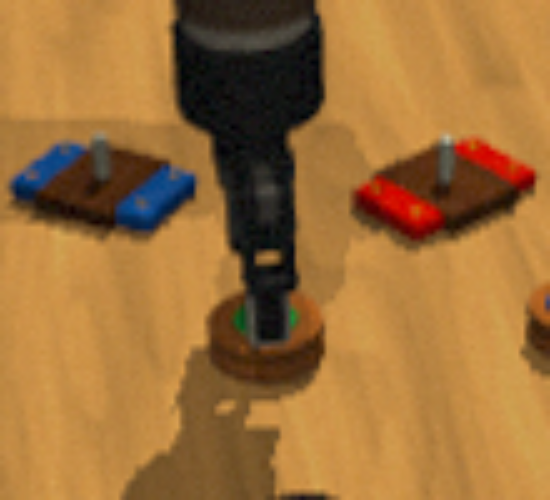

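No contact even with the reported z below zero, which confirms the bias. The near finger tip is at full-image (303,189), now in front of the sheave bore, so about 31–41 mm above the bench. I'll go down 22 mm and grip.

Request:
carry_out([
  {"dx": -1,"dy": 0,"dz": 8,"twist": 0,"fingers": -1},
  {"dx": -1,"dy": 0,"dz": 16,"twist": 0,"fingers": -1},
  {"dx": -1,"dy": 0,"dz": 22,"twist": 0,"fingers": -1},
  {"dx": -1,"dy": 0,"dz": 22,"twist": 0,"fingers": -1},
  {"dx": -1,"dy": 0,"dz": 22,"twist": 0,"fingers": -1},
])

```text
clock: 5.12
eef_pos: [0.461, 0.0972, -0.0337]
tool_rot: [0.0, 1.0, -0.0, -0.001]
ft_force: [0.6, -0.1, 1.1]
grip_width: 0.0855
grasp_force: 0.0
```

Run:
```python
from h import *
S=camera("side"); o=bot.get_obs(); e=np.array(o["eef_pos"]); print(e.round(4),o["ft_force"])
g=S["image"].max(2)
for r in range(180,208,1): print(r,g[r,294:316:2])
print(proj(S,[[.46,.04,0],[.46,.055,0]]))
```

```text
[ 0.4615  0.0973 -0.0333] [0.61273039 0.58912761 0.10522787]
180 [119  96  64  24  55  23   6  20 138 170 165]
181 [ 92  94  54  15   9  21  23  26 139 179 166]
182 [ 91  90  71  23  23  29  40  21 113 174 168]
183 [ 94  72  66  17  26  32  32  26  93 170 179]
184 [ 89  58  69  24  27  24  32  24 123 166 157]
185 [ 97  79 111  45  24   9  14  53 140 166 115]
186 [ 89 134 107  64  22  15  21  92 147 162 101]
187 [ 96 158 151  79  36  18  12  97 136 115 125]
188 [ 88 132 132  80  30  20  16  89 108  67 106]
189 [76 85 96 85 26 18 22 82 70 59 86]
190 [69 75 95 79 25 20 16 72 62 75 86]
191 [ 77  60  73  74  32  20  11  68  71  85 130]
192 [ 78  80  73  79  34  20  17  69  78  73 183]
193 [ 67  84  86  85  32  19  10  73  70  68 200]
194 [ 97  72  91  90  37  20  37  76  68  95 206]
195 [117  95  75  78  65  64  66  77  85 113 212]
196 [123 121 107  91  70  76  88  88  89 146 206]
197 [122 133 125 119  84  81  89  93  79 173 206]
198 [115 131 122 123  90  87  86  85 144 193 206]
199 [116 132 122 119 111 103 162 170 199 205 206]
200 [118 125 128 119 178 176 201 210 210 207 206]
201 [119 123 127 118 171 173 156 208 209 206 205]
202 [117 119 130 119 116 119 112 202 208 207 207]
203 [117 118 127 116 118 120 112 200 210 207 204]
204 [118 121 128 113 121 118 112 205 203 206 207]
205 [114 113 124 121 117 120 110 205 207 206 206]
206 [116 111 128 118 117 122 170 206 208 211 208]
207 [118 113 126 119 117 111 201 198 207 208 206]
[[304.91483779 201.99846884]
 [304.18490327 198.69210287]]
```

Request:
carry_out([
  {"dx": 0,"dy": 0,"dz": 3,"twist": 0,"fingers": 1},
  {"dx": 0,"dy": 0,"dz": 3,"twist": 0,"fingers": 1},
  {"dx": 0,"dy": 0,"dz": 3,"twist": 0,"fingers": 1},
  {"dx": 0,"dy": 0,"dz": 3,"twist": 0,"fingers": 1},
  {"dx": 0,"dy": 0,"dz": 3,"twist": 0,"fingers": 1},
])

```text
clock: 5.58
eef_pos: [0.4619, 0.0972, -0.0352]
tool_rot: [0.0, 1.0, -0.0, 0.0]
ft_force: [-0.8, -0.7, 4.2]
grip_width: 0.0624
grasp_force: 64.5
```

Request:
carry_out([
  {"dx": 0,"dy": 0,"dz": 0,"twist": 0,"fingers": 1},
  {"dx": 0,"dy": 0,"dz": 0,"twist": 0,"fingers": 1},
  {"dx": 0,"dy": 0,"dz": -5,"twist": 0,"fingers": 1},
  {"dx": 0,"dy": 0,"dz": -10,"twist": 0,"fingers": 1},
  {"dx": 0,"dy": 0,"dz": -10,"twist": 0,"fingers": 1},
])

```text
clock: 6.0
eef_pos: [0.4627, 0.0976, -0.0249]
tool_rot: [0.0, 1.0, 0.0, 0.001]
ft_force: [0.7, 0.6, -1.0]
grip_width: 0.0625
grasp_force: 65.4
```

Request:
carry_out([
  {"dx": 0,"dy": 0,"dz": -30,"twist": 0,"fingers": 1},
  {"dx": 0,"dy": 0,"dz": -60,"twist": 0,"fingers": 1},
  {"dx": 0,"dy": 0,"dz": -90,"twist": 0,"fingers": 1},
  {"dx": 0,"dy": 0,"dz": -90,"twist": 0,"fingers": 1},
  {"dx": 0,"dy": 0,"dz": -90,"twist": 0,"fingers": 1},
])

```text
clock: 6.42
eef_pos: [0.4638, 0.0978, 0.0659]
tool_rot: [0.0, 1.0, 0.001, 0.003]
ft_force: [0.2, 0.6, -1.1]
grip_width: 0.062
grasp_force: 66.0
```

Request:
carry_out([
  {"dx": 9,"dy": -37,"dz": 0,"twist": 0,"fingers": 1},
  {"dx": 18,"dy": -75,"dz": 0,"twist": 0,"fingers": 1},
  {"dx": 27,"dy": -113,"dz": 0,"twist": 0,"fingers": 1},
  {"dx": 36,"dy": -150,"dz": 0,"twist": 0,"fingers": 1},
  {"dx": 46,"dy": -188,"dz": 0,"twist": 0,"fingers": 1},
])

```text
clock: 6.83
eef_pos: [0.4137, -0.0917, 0.0625]
tool_rot: [-0.0, 1.0, 0.0, -0.001]
ft_force: [0.7, -0.5, -0.7]
grip_width: 0.062
grasp_force: 66.1
```

Request:
carry_out([
  {"dx": 9,"dy": -40,"dz": 0,"twist": 0,"fingers": 1},
  {"dx": 18,"dy": -80,"dz": 0,"twist": 0,"fingers": 1},
  {"dx": 27,"dy": -120,"dz": 0,"twist": 0,"fingers": 1},
  {"dx": 36,"dy": -155,"dz": 0,"twist": 0,"fingers": 1},
  {"dx": 45,"dy": -188,"dz": 0,"twist": 0,"fingers": 1},
])

```text
clock: 7.25
eef_pos: [0.3685, -0.2799, 0.0624]
tool_rot: [0.001, 1.0, 0.001, -0.001]
ft_force: [0.5, -0.0, -0.8]
grip_width: 0.0622
grasp_force: 66.1
```

```bash
cat > ring.py <<'E'
# where is the held/placed ring? two-view triangulation of ring-colour centroids
import sys; from h import *
col=sys.argv[1]; guess=np.array([float(v) for v in sys.argv[2:5]]); rad=float(sys.argv[5]) if len(sys.argv)>5 else 20
camera("side"); D=[];E=[]
for n in ("top","side"):
    c=camera(n); p=proj(c,[guess])[0]; q=blobs(c,col,p,rad,0)
    if len(q)<4: print(n,"none",p); continue
    cen=(q.min(0)+q.max(0))/2; d=ray(c,[cen])[0]; D.append(d/np.linalg.norm(d)); E.append(np.array(c["eye"]))
    print(n,"exp",p.round(1),"got",cen,len(q),q.min(0),q.max(0),"on plane",onplane(c,[cen],guess[2])[0].round(4))
if len(D)==2:
    A=sum(np.eye(3)-np.outer(d,d) for d in D); b=sum((np.eye(3)-np.outer(d,d))@e for d,e in zip(D,E)); print("tri",np.linalg.solve(A,b).round(4))
o=bot.get_obs(); print(np.round(o["eef_pos"],4),np.round(o["ft_force"],1),round(o["grip_width"],4),round(o["clock"],1))
E
python3 ring.py g .371 -.278 .12 26
python3 - <<'E'
import sys; sys.path.insert(0,".")
from h import *
S=camera("side");T=camera("top")
a=cv2.resize(S["image"][190:340,200:360,::-1],None,fx=2.5,fy=2.5);b=cv2.resize(T["image"][180:330,370:520,::-1],None,fx=2.5,fy=2.5)
cv2.imwrite("pics/hover.png",np.hstack([a,b]))
E
```

```text
top exp [439.1 240.8] got [429. 244.] 100 [414 226] [444 262] on plane [ 0.3665 -0.2532]
side exp [276.4 257.3] got [275.5 268.5] 40 [266 254] [285 283] on plane [ 0.3673 -0.3055]
tri [ 0.3684 -0.2645  0.0785]
[ 0.3687 -0.28    0.0624] [ 0.2  0.7 -1.1] 0.0621 7.4
```

View pics/hover.png

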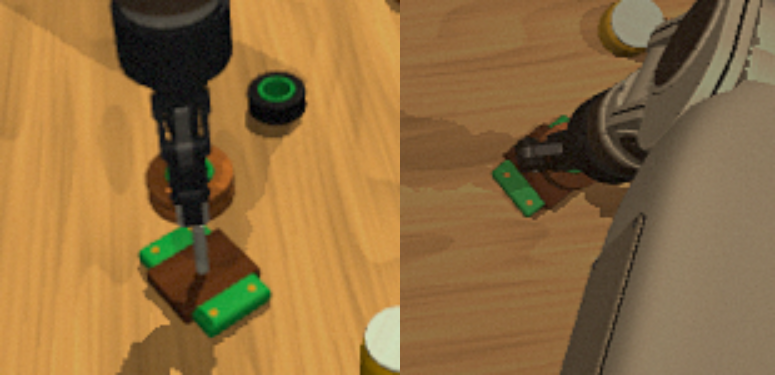

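The held green sheave shows at full-image (276,260), above the pin base at (280,299), and its column matches the expected 276.4. I'll descend past the pin tip with force checks.

Request:
carry_out([
  {"dx": -2,"dy": 1,"dz": 10,"twist": 0,"fingers": 1},
  {"dx": -2,"dy": 1,"dz": 20,"twist": 0,"fingers": 1},
  {"dx": -2,"dy": 1,"dz": 30,"twist": 0,"fingers": 1},
  {"dx": -2,"dy": 1,"dz": 36,"twist": 0,"fingers": 1},
  {"dx": -2,"dy": 1,"dz": 41,"twist": 0,"fingers": 1},
])

```text
clock: 7.92
eef_pos: [0.3722, -0.2758, 0.0217]
tool_rot: [-0.001, 1.0, 0.001, -0.001]
ft_force: [0.1, -0.4, -0.2]
grip_width: 0.0622
grasp_force: 66.1
```

Run:
```python
from h import *
S=camera("side");T=camera("top");o=bot.get_obs(); print(np.round(o["eef_pos"],4),np.round(o["ft_force"],1))
a=cv2.resize(S["image"][220:330,220:340,::-1],None,fx=6,fy=5.4)
cv2.imwrite("pics/pin1.png",a)
```

```text
[ 0.372  -0.2762  0.0219] [-0.5  0.6 -0.4]
```

View pics/pin1.png

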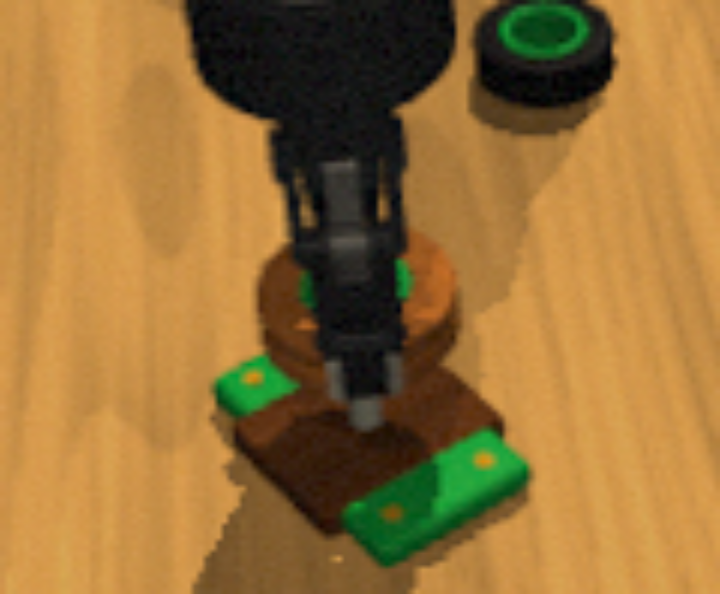

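The sheave is at full-image (280,274) with the plate around the pin base at (281,298). There is no contact force. I'll correct by 2 mm and go down.

Request:
carry_out([
  {"dx": 1,"dy": -2,"dz": 8,"twist": 0,"fingers": 1},
  {"dx": 1,"dy": -2,"dz": 16,"twist": 0,"fingers": 1},
  {"dx": 1,"dy": -2,"dz": 24,"twist": 0,"fingers": 1},
  {"dx": 1,"dy": -2,"dz": 32,"twist": 0,"fingers": 1},
  {"dx": 1,"dy": -2,"dz": 32,"twist": 0,"fingers": 1},
])

```text
clock: 8.43
eef_pos: [0.3701, -0.2787, -0.0109]
tool_rot: [0.001, 1.0, 0.001, -0.001]
ft_force: [-0.4, 0.4, -0.6]
grip_width: 0.0624
grasp_force: 66.1
```

Request:
carry_out([
  {"dx": 0,"dy": 0,"dz": 2,"twist": 0,"fingers": 1},
  {"dx": 0,"dy": 0,"dz": 4,"twist": 0,"fingers": 1},
  {"dx": 0,"dy": 0,"dz": 6,"twist": 0,"fingers": 1},
  {"dx": 0,"dy": 0,"dz": 7,"twist": 0,"fingers": 1},
  {"dx": 0,"dy": 0,"dz": 7,"twist": 0,"fingers": 1},
])

```text
clock: 8.85
eef_pos: [0.3714, -0.2796, -0.016]
tool_rot: [0.0, 1.0, -0.0, 0.0]
ft_force: [0.1, 0.3, -0.4]
grip_width: 0.0624
grasp_force: 66.1
```

Request:
carry_out([
  {"dx": 0,"dy": 0,"dz": 1,"twist": 0,"fingers": 1},
  {"dx": 0,"dy": 0,"dz": 2,"twist": 0,"fingers": 1},
  {"dx": 0,"dy": 0,"dz": 3,"twist": 0,"fingers": 1},
  {"dx": 0,"dy": 0,"dz": 3,"twist": 0,"fingers": 1},
  {"dx": 0,"dy": 0,"dz": 3,"twist": 0,"fingers": 1},
])

```text
clock: 9.27
eef_pos: [0.3714, -0.2796, -0.019]
tool_rot: [0.0, 1.0, 0.0, -0.0]
ft_force: [0.2, 0.4, -1.2]
grip_width: 0.062
grasp_force: 66.1
```

Request:
carry_out([
  {"dx": 0,"dy": 0,"dz": 0,"twist": 0,"fingers": -1},
  {"dx": 0,"dy": 0,"dz": 0,"twist": 0,"fingers": -1},
  {"dx": 0,"dy": 0,"dz": 0,"twist": 0,"fingers": -1},
  {"dx": 0,"dy": 0,"dz": 0,"twist": 0,"fingers": -1},
  {"dx": 0,"dy": 0,"dz": 0,"twist": 0,"fingers": -1},
])

```text
clock: 9.68
eef_pos: [0.3715, -0.2797, -0.0189]
tool_rot: [0.0, 1.0, -0.0, 0.0]
ft_force: [-0.0, -0.3, -0.4]
grip_width: 0.0851
grasp_force: 0.0
```

Request:
carry_out([
  {"dx": 0,"dy": 0,"dz": 0,"twist": 0,"fingers": -1},
  {"dx": 0,"dy": 0,"dz": -30,"twist": 0,"fingers": -1},
  {"dx": 0,"dy": 0,"dz": -60,"twist": 0,"fingers": -1},
  {"dx": 0,"dy": 0,"dz": -90,"twist": 0,"fingers": -1},
  {"dx": 0,"dy": 0,"dz": -90,"twist": 0,"fingers": -1},
])

```text
clock: 10.1
eef_pos: [0.3751, -0.2823, 0.0766]
tool_rot: [0.0, 1.0, -0.003, 0.004]
ft_force: [0.4, 0.2, -0.9]
grip_width: 0.0854
grasp_force: 0.0
```

Request:
carry_out([
  {"dx": -6,"dy": 33,"dz": 0,"twist": 0,"fingers": -1},
  {"dx": -13,"dy": 66,"dz": 0,"twist": 0,"fingers": -1},
  {"dx": -19,"dy": 99,"dz": 0,"twist": 0,"fingers": -1},
  {"dx": -26,"dy": 132,"dz": 0,"twist": 0,"fingers": -1},
  {"dx": -32,"dy": 165,"dz": 0,"twist": 0,"fingers": -1},
])

```text
clock: 10.52
eef_pos: [0.4036, -0.1133, 0.0709]
tool_rot: [0.001, 1.0, -0.0, 0.0]
ft_force: [-0.4, 0.3, -0.7]
grip_width: 0.0852
grasp_force: 0.0
```

Request:
carry_out([
  {"dx": -6,"dy": 33,"dz": 0,"twist": 0,"fingers": -1},
  {"dx": -13,"dy": 66,"dz": 0,"twist": 0,"fingers": -1},
  {"dx": -19,"dy": 99,"dz": 0,"twist": 0,"fingers": -1},
  {"dx": -26,"dy": 132,"dz": 0,"twist": 0,"fingers": -1},
  {"dx": -32,"dy": 165,"dz": 0,"twist": 0,"fingers": -1},
])

```text
clock: 10.93
eef_pos: [0.4358, 0.052, 0.0709]
tool_rot: [0.0, 1.0, -0.0, 0.0]
ft_force: [0.2, -1.6, 0.9]
grip_width: 0.0855
grasp_force: 0.0
```

Request:
carry_out([
  {"dx": -6,"dy": 33,"dz": 0,"twist": 0,"fingers": -1},
  {"dx": -13,"dy": 66,"dz": 0,"twist": 0,"fingers": -1},
  {"dx": -19,"dy": 99,"dz": 0,"twist": 0,"fingers": -1},
  {"dx": -26,"dy": 132,"dz": 0,"twist": 0,"fingers": -1},
  {"dx": -32,"dy": 165,"dz": 0,"twist": 0,"fingers": -1},
])

```text
clock: 11.35
eef_pos: [0.4678, 0.217, 0.0707]
tool_rot: [0.0, 1.0, -0.0, 0.0]
ft_force: [0.9, -0.2, 0.3]
grip_width: 0.0855
grasp_force: 0.0
```

Request:
carry_out([
  {"dx": -6,"dy": 33,"dz": 0,"twist": 0,"fingers": -1},
  {"dx": -13,"dy": 66,"dz": 0,"twist": 0,"fingers": -1},
  {"dx": -19,"dy": 99,"dz": 0,"twist": 0,"fingers": -1},
  {"dx": -26,"dy": 132,"dz": 0,"twist": 0,"fingers": -1},
  {"dx": -32,"dy": 164,"dz": 0,"twist": 0,"fingers": -1},
])

```text
clock: 11.77
eef_pos: [0.4999, 0.381, 0.0704]
tool_rot: [0.0, 1.0, -0.0, -0.0]
ft_force: [0.7, -0.3, -0.7]
grip_width: 0.0857
grasp_force: 0.0
```

```bash
python3 ring.py g .3705 -.2785 .0365 10; python3 ring.py g .457 -.082 .0225 14
```

```text
top exp [430.2 244.9] got [430.  244.5] 68 [424 238] [436 251] on plane [ 0.3716 -0.2781]
side exp [279.7 288.6] got [280.5 289.5] 131 [272 283] [289 296] on plane [ 0.3718 -0.2809]
tri [ 0.3718 -0.2788  0.0341]
[0.4996 0.3815 0.0697] [-0.1 -0.9  0.4] 0.0853 11.9
top exp [348.6 222. ] got [348.5 222. ] 75 [342 216] [355 228] on plane [ 0.4571 -0.0817]
side exp [310.  224.8] got [310.5 225. ] 138 [303 220] [318 230] on plane [ 0.4581 -0.0828]
tri [ 0.4577 -0.0818  0.0216]
[0.4994 0.3781 0.0704] [-0.2 -0.8  0.2] 0.0853 12.1
```

Large green sheave is seated on its pin: (0.3718, -0.2788), ring at about 34–37 mm. Next is the small green one.

Request:
carry_out([
  {"dx": 0,"dy": 0,"dz": 25,"twist": 0,"fingers": -1},
  {"dx": 0,"dy": 0,"dz": 50,"twist": 0,"fingers": -1},
  {"dx": 0,"dy": 0,"dz": 70,"twist": 0,"fingers": -1},
  {"dx": 0,"dy": 0,"dz": 85,"twist": 0,"fingers": -1},
  {"dx": 0,"dy": 0,"dz": 85,"twist": 0,"fingers": -1},
])

```text
clock: 12.48
eef_pos: [0.4973, 0.3755, -0.0176]
tool_rot: [0.001, 1.0, -0.002, -0.003]
ft_force: [-1.0, -0.5, -0.2]
grip_width: 0.0855
grasp_force: 0.0
```

Request:
carry_out([
  {"dx": 0,"dy": 0,"dz": 5,"twist": 0,"fingers": -1},
  {"dx": 0,"dy": 0,"dz": 10,"twist": 0,"fingers": -1},
  {"dx": 0,"dy": 0,"dz": 15,"twist": 0,"fingers": -1},
  {"dx": 0,"dy": 0,"dz": 15,"twist": 0,"fingers": -1},
  {"dx": 0,"dy": 0,"dz": 15,"twist": 0,"fingers": -1},
])

```text
clock: 12.9
eef_pos: [0.5002, 0.3793, -0.0286]
tool_rot: [0.0, 1.0, 0.0, 0.0]
ft_force: [-0.6, -1.0, 0.6]
grip_width: 0.0854
grasp_force: 0.0
```

Request:
carry_out([
  {"dx": 0,"dy": 0,"dz": 0,"twist": 0,"fingers": 1},
  {"dx": 0,"dy": 0,"dz": 0,"twist": 0,"fingers": 1},
  {"dx": 0,"dy": 0,"dz": 0,"twist": 0,"fingers": 1},
  {"dx": 0,"dy": 0,"dz": 0,"twist": 0,"fingers": 1},
  {"dx": 0,"dy": 0,"dz": 0,"twist": 0,"fingers": 1},
])

```text
clock: 13.32
eef_pos: [0.5005, 0.3797, -0.0277]
tool_rot: [0.0, 1.0, 0.0, 0.001]
ft_force: [-1.3, -1.0, 5.3]
grip_width: 0.0448
grasp_force: 60.3
```

Request:
carry_out([
  {"dx": 0,"dy": 0,"dz": -10,"twist": 0,"fingers": 1},
  {"dx": 0,"dy": 0,"dz": -40,"twist": 0,"fingers": 1},
  {"dx": 0,"dy": 0,"dz": -75,"twist": 0,"fingers": 1},
  {"dx": 0,"dy": 0,"dz": -110,"twist": 0,"fingers": 1},
  {"dx": 0,"dy": 0,"dz": -110,"twist": 0,"fingers": 1},
])

```text
clock: 13.73
eef_pos: [0.5043, 0.3826, 0.0901]
tool_rot: [0.0, 1.0, 0.004, 0.006]
ft_force: [0.6, 1.4, 0.2]
grip_width: 0.0448
grasp_force: 61.3
```

Request:
carry_out([
  {"dx": 6,"dy": -33,"dz": 0,"twist": 0,"fingers": 1},
  {"dx": 13,"dy": -66,"dz": 0,"twist": 0,"fingers": 1},
  {"dx": 19,"dy": -99,"dz": 0,"twist": 0,"fingers": 1},
  {"dx": 26,"dy": -132,"dz": 0,"twist": 0,"fingers": 1},
  {"dx": 32,"dy": -165,"dz": 0,"twist": 0,"fingers": 1},
])

```text
clock: 14.15
eef_pos: [0.4671, 0.213, 0.0813]
tool_rot: [0.0, 1.0, 0.0, 0.0]
ft_force: [0.7, -0.7, -0.3]
grip_width: 0.0448
grasp_force: 61.3
```

Request:
carry_out([
  {"dx": 6,"dy": -33,"dz": 0,"twist": 0,"fingers": 1},
  {"dx": 13,"dy": -66,"dz": 0,"twist": 0,"fingers": 1},
  {"dx": 19,"dy": -99,"dz": 0,"twist": 0,"fingers": 1},
  {"dx": 26,"dy": -132,"dz": 0,"twist": 0,"fingers": 1},
  {"dx": 32,"dy": -165,"dz": 0,"twist": 0,"fingers": 1},
])

```text
clock: 14.57
eef_pos: [0.4351, 0.048, 0.0815]
tool_rot: [0.0, 1.0, 0.0, 0.0]
ft_force: [1.1, -0.6, 0.3]
grip_width: 0.0446
grasp_force: 61.3
```

Request:
carry_out([
  {"dx": 6,"dy": -33,"dz": 0,"twist": 0,"fingers": 1},
  {"dx": 13,"dy": -66,"dz": 0,"twist": 0,"fingers": 1},
  {"dx": 19,"dy": -99,"dz": 0,"twist": 0,"fingers": 1},
  {"dx": 26,"dy": -132,"dz": 0,"twist": 0,"fingers": 1},
  {"dx": 32,"dy": -165,"dz": 0,"twist": 0,"fingers": 1},
])

```text
clock: 14.98
eef_pos: [0.4031, -0.1171, 0.0816]
tool_rot: [0.0, 1.0, -0.0, 0.001]
ft_force: [0.7, 0.8, -0.9]
grip_width: 0.0447
grasp_force: 61.3
```

Request:
carry_out([
  {"dx": 6,"dy": -33,"dz": 0,"twist": 0,"fingers": 1},
  {"dx": 13,"dy": -66,"dz": 0,"twist": 0,"fingers": 1},
  {"dx": 19,"dy": -99,"dz": 0,"twist": 0,"fingers": 1},
  {"dx": 26,"dy": -132,"dz": 0,"twist": 0,"fingers": 1},
  {"dx": 33,"dy": -163,"dz": 0,"twist": 0,"fingers": 1},
])

```text
clock: 15.4
eef_pos: [0.3701, -0.2805, 0.0816]
tool_rot: [0.001, 1.0, -0.0, 0.001]
ft_force: [-0.0, 0.2, -1.5]
grip_width: 0.0446
grasp_force: 61.3
```

```bash
python3 ring.py g .3715 -.279 .127 9;  python3 - <<'E'
from h import *
S=camera("side");T=camera("top");o=bot.get_obs(); print(np.round(o["eef_pos"],4),np.round(o["ft_force"],1))
a=cv2.resize(S["image"][220:330,220:340,::-1],None,fx=5,fy=5)
cv2.imwrite("pics/pin2.png",a)
E
```

```text
top exp [440.3 240.2] got [440.5 240. ] 9 [435 233] [446 247] on plane [ 0.3718 -0.2796]
side exp [276.4 254.9] got [283.5 257. ] 17 [282 253] [285 261] on plane [ 0.3835 -0.2866]
tri [ 0.378  -0.2812  0.1211]
[ 0.3701 -0.2806  0.0814] [-0.1  0.5 -0.3] 0.0443 15.6
[ 0.3702 -0.2782  0.081 ] [ 0.7 -0.3 -1. ]
```

View pics/pin2.png

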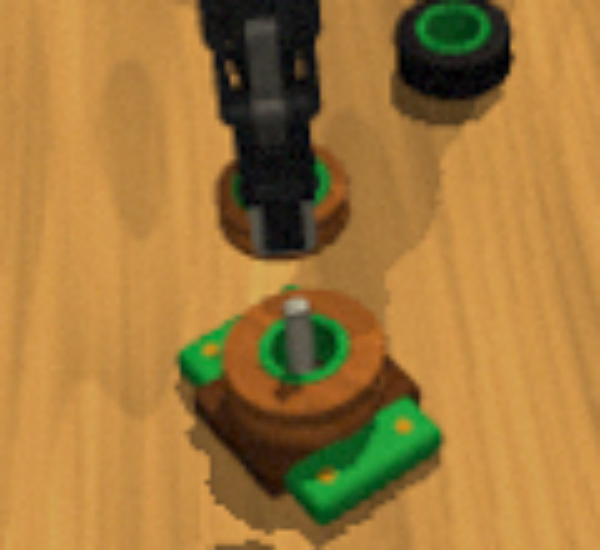

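Held small green sheave is at full-image (276,257). The pin tip at (279,281) stands clear of the seated large sheave. Column and position match, so I'll lower.

Request:
carry_out([
  {"dx": -1,"dy": 0,"dz": 15,"twist": 0,"fingers": 1},
  {"dx": -1,"dy": 0,"dz": 30,"twist": 0,"fingers": 1},
  {"dx": -1,"dy": 0,"dz": 40,"twist": 0,"fingers": 1},
  {"dx": -1,"dy": 0,"dz": 50,"twist": 0,"fingers": 1},
  {"dx": -1,"dy": 0,"dz": 55,"twist": 0,"fingers": 1},
])

```text
clock: 16.07
eef_pos: [0.3711, -0.2764, 0.025]
tool_rot: [-0.001, 1.0, 0.001, -0.001]
ft_force: [0.0, 0.6, 0.4]
grip_width: 0.0448
grasp_force: 61.4
```

Request:
carry_out([
  {"dx": 0,"dy": 0,"dz": 4,"twist": 0,"fingers": 1},
  {"dx": 0,"dy": 0,"dz": 8,"twist": 0,"fingers": 1},
  {"dx": 0,"dy": 0,"dz": 11,"twist": 0,"fingers": 1},
  {"dx": 0,"dy": 0,"dz": 11,"twist": 0,"fingers": 1},
  {"dx": 0,"dy": 0,"dz": 11,"twist": 0,"fingers": 1},
])

```text
clock: 16.48
eef_pos: [0.3716, -0.2786, 0.0152]
tool_rot: [0.0, 1.0, -0.0, 0.0]
ft_force: [-0.2, -0.3, -0.0]
grip_width: 0.0445
grasp_force: 61.4
```

Request:
carry_out([
  {"dx": 0,"dy": 0,"dz": 2,"twist": 0,"fingers": 1},
  {"dx": 0,"dy": 0,"dz": 4,"twist": 0,"fingers": 1},
  {"dx": 0,"dy": 0,"dz": 4,"twist": 0,"fingers": 1},
  {"dx": 0,"dy": 0,"dz": 4,"twist": 0,"fingers": 1},
  {"dx": 0,"dy": 0,"dz": 4,"twist": 0,"fingers": 1},
])

```text
clock: 16.9
eef_pos: [0.3714, -0.2787, 0.0111]
tool_rot: [0.0, 1.0, -0.0, 0.0]
ft_force: [-0.9, -0.2, 0.0]
grip_width: 0.0449
grasp_force: 61.4
```

Request:
carry_out([
  {"dx": 0,"dy": 0,"dz": 0,"twist": 0,"fingers": -1},
  {"dx": 0,"dy": 0,"dz": 0,"twist": 0,"fingers": -1},
  {"dx": 0,"dy": 0,"dz": 0,"twist": 0,"fingers": -1},
  {"dx": 0,"dy": 0,"dz": 0,"twist": 0,"fingers": -1},
  {"dx": 0,"dy": 0,"dz": 0,"twist": 0,"fingers": -1},
])

```text
clock: 17.32
eef_pos: [0.3715, -0.2787, 0.0111]
tool_rot: [0.0, 1.0, -0.0, 0.0]
ft_force: [-0.0, 0.2, -0.8]
grip_width: 0.0855
grasp_force: 0.0
```

Request:
carry_out([
  {"dx": 0,"dy": 0,"dz": 0,"twist": 0,"fingers": -1},
  {"dx": 0,"dy": 0,"dz": -20,"twist": 0,"fingers": -1},
  {"dx": 0,"dy": 0,"dz": -40,"twist": 0,"fingers": -1},
  {"dx": 0,"dy": 0,"dz": -65,"twist": 0,"fingers": -1},
  {"dx": 0,"dy": 0,"dz": -65,"twist": 0,"fingers": -1},
])

```text
clock: 17.73
eef_pos: [0.3742, -0.2807, 0.0803]
tool_rot: [0.0, 1.0, -0.002, 0.003]
ft_force: [-0.2, -0.4, 0.7]
grip_width: 0.0855
grasp_force: 0.0
```

Request:
carry_out([
  {"dx": -23,"dy": 2,"dz": 0,"twist": 0,"fingers": -1},
  {"dx": -46,"dy": 4,"dz": 0,"twist": 0,"fingers": -1},
  {"dx": -69,"dy": 6,"dz": 0,"twist": 0,"fingers": -1},
  {"dx": -92,"dy": 9,"dz": 0,"twist": 0,"fingers": -1},
  {"dx": -114,"dy": 11,"dz": 0,"twist": 0,"fingers": -1},
])

```text
clock: 18.15
eef_pos: [0.4864, -0.2674, 0.0756]
tool_rot: [0.0, 1.0, 0.0, -0.0]
ft_force: [0.3, 0.3, -0.6]
grip_width: 0.0855
grasp_force: 0.0
```

Request:
carry_out([
  {"dx": -23,"dy": 2,"dz": 0,"twist": 0,"fingers": -1},
  {"dx": -46,"dy": 4,"dz": 0,"twist": 0,"fingers": -1},
  {"dx": -69,"dy": 6,"dz": 0,"twist": 0,"fingers": -1},
  {"dx": -92,"dy": 9,"dz": 0,"twist": 0,"fingers": -1},
  {"dx": -114,"dy": 12,"dz": 0,"twist": 0,"fingers": -1},
])

```text
clock: 18.57
eef_pos: [0.6004, -0.2555, 0.0752]
tool_rot: [0.0, 1.0, 0.0, -0.0]
ft_force: [0.3, -0.8, -0.5]
grip_width: 0.0854
grasp_force: 0.0
```

```bash
python3 ring.py g .3715 -.279 .0535 9; python3 ring.py r .599 -.256 .0225 14
```

```text
top none [432.07661292 243.74592099]
side exp [279.6 282.8] got [279.5 282.5] 152 [271 276] [288 289] on plane [ 0.3714 -0.2783]
[ 0.6004 -0.2551  0.0747] [-0.9  0.3 -0.4] 0.0852 18.7
top exp [405.3 162.4] got [404.5 162.5] 47 [399 157] [410 168] on plane [ 0.5989 -0.2538]
side exp [389.8 270. ] got [389.5 270.5] 122 [382 265] [397 276] on plane [ 0.5979 -0.2572]
tri [ 0.5994 -0.2545  0.0195]
[ 0.5982 -0.2558  0.0754] [-0.1 -0.2  0. ] 0.0855 18.9
```

Small green sheave is seen at the expected height and place in the side view. Next is wood_red.

Request:
carry_out([
  {"dx": 0,"dy": 0,"dz": 25,"twist": 0,"fingers": -1},
  {"dx": 0,"dy": 0,"dz": 50,"twist": 0,"fingers": -1},
  {"dx": 0,"dy": 0,"dz": 75,"twist": 0,"fingers": -1},
  {"dx": 0,"dy": 0,"dz": 90,"twist": 0,"fingers": -1},
  {"dx": 0,"dy": 0,"dz": 90,"twist": 0,"fingers": -1},
])

```text
clock: 19.28
eef_pos: [0.5948, -0.2548, -0.0182]
tool_rot: [0.001, 1.0, 0.002, -0.004]
ft_force: [-0.7, 1.0, -1.1]
grip_width: 0.0849
grasp_force: 0.0
```

Request:
carry_out([
  {"dx": 0,"dy": 0,"dz": 5,"twist": 0,"fingers": -1},
  {"dx": 0,"dy": 0,"dz": 10,"twist": 0,"fingers": -1},
  {"dx": 0,"dy": 0,"dz": 17,"twist": 0,"fingers": -1},
  {"dx": 0,"dy": 0,"dz": 17,"twist": 0,"fingers": -1},
  {"dx": 0,"dy": 0,"dz": 17,"twist": 0,"fingers": -1},
])

```text
clock: 19.7
eef_pos: [0.5995, -0.2558, -0.0307]
tool_rot: [0.0, 1.0, -0.0, 0.0]
ft_force: [0.2, -1.0, 0.0]
grip_width: 0.0853
grasp_force: 0.0
```

Request:
carry_out([
  {"dx": 0,"dy": 0,"dz": 0,"twist": 0,"fingers": 1},
  {"dx": 0,"dy": 0,"dz": 0,"twist": 0,"fingers": 1},
  {"dx": 0,"dy": 0,"dz": 0,"twist": 0,"fingers": 1},
  {"dx": 0,"dy": 0,"dz": 0,"twist": 0,"fingers": 1},
  {"dx": 0,"dy": 0,"dz": 0,"twist": 0,"fingers": 1},
])

```text
clock: 20.12
eef_pos: [0.6005, -0.2561, -0.0298]
tool_rot: [0.0, 1.0, -0.0, 0.001]
ft_force: [-0.1, 0.3, 4.9]
grip_width: 0.0532
grasp_force: 63.3
```

Request:
carry_out([
  {"dx": 0,"dy": 0,"dz": -10,"twist": 0,"fingers": 1},
  {"dx": 0,"dy": 0,"dz": -40,"twist": 0,"fingers": 1},
  {"dx": 0,"dy": 0,"dz": -75,"twist": 0,"fingers": 1},
  {"dx": 0,"dy": 0,"dz": -110,"twist": 0,"fingers": 1},
  {"dx": 0,"dy": 0,"dz": -110,"twist": 0,"fingers": 1},
])

```text
clock: 20.53
eef_pos: [0.6041, -0.2578, 0.088]
tool_rot: [0.0, 1.0, -0.003, 0.006]
ft_force: [0.4, -0.5, 1.2]
grip_width: 0.0529
grasp_force: 63.1
```

Request:
carry_out([
  {"dx": 0,"dy": 33,"dz": 0,"twist": 0,"fingers": 1},
  {"dx": 1,"dy": 66,"dz": 0,"twist": 0,"fingers": 1},
  {"dx": 1,"dy": 99,"dz": 0,"twist": 0,"fingers": 1},
  {"dx": 2,"dy": 132,"dz": 0,"twist": 0,"fingers": 1},
  {"dx": 3,"dy": 165,"dz": 0,"twist": 0,"fingers": 1},
])

```text
clock: 20.95
eef_pos: [0.596, -0.0894, 0.079]
tool_rot: [0.001, 1.0, 0.0, -0.0]
ft_force: [1.0, -0.3, -0.6]
grip_width: 0.0528
grasp_force: 63.1
```

Request:
carry_out([
  {"dx": 0,"dy": 33,"dz": 0,"twist": 0,"fingers": 1},
  {"dx": 1,"dy": 66,"dz": 0,"twist": 0,"fingers": 1},
  {"dx": 1,"dy": 99,"dz": 0,"twist": 0,"fingers": 1},
  {"dx": 2,"dy": 132,"dz": 0,"twist": 0,"fingers": 1},
  {"dx": 3,"dy": 165,"dz": 0,"twist": 0,"fingers": 1},
])

```text
clock: 21.37
eef_pos: [0.5931, 0.0758, 0.0791]
tool_rot: [0.0, 1.0, -0.0, -0.0]
ft_force: [0.6, -0.1, -1.2]
grip_width: 0.0527
grasp_force: 63.1
```

Request:
carry_out([
  {"dx": 1,"dy": 33,"dz": 0,"twist": 0,"fingers": 1},
  {"dx": 2,"dy": 66,"dz": 0,"twist": 0,"fingers": 1},
  {"dx": 3,"dy": 99,"dz": 0,"twist": 0,"fingers": 1},
  {"dx": 4,"dy": 132,"dz": 0,"twist": 0,"fingers": 1},
  {"dx": 4,"dy": 166,"dz": 0,"twist": 0,"fingers": 1},
])

```text
clock: 21.78
eef_pos: [0.5891, 0.2415, 0.079]
tool_rot: [0.0, 1.0, -0.0, -0.0]
ft_force: [1.2, -0.7, -0.3]
grip_width: 0.053
grasp_force: 63.1
```

Run:
```python
from h import *
camera("side");S=camera("side");T=camera("top");o=bot.get_obs(); print(np.round(o["eef_pos"],4),np.round(o["ft_force"],1))
print(proj(S,[[.589,.24,.132],[.589,.24,.042],[.589,.24,.014]]).round(1),proj(T,[[.589,.24,.132],[.589,.24,.042]]).round(1))
a=cv2.resize(S["image"][80:190,280:400,::-1],None,fx=4,fy=4);b=cv2.resize(T["image"][140:250,170:250,::-1],None,fx=4,fy=4)
cv2.imwrite("pics/pin3.png",np.hstack([a,b]))
```

```text
[0.5891 0.2429 0.0787] [-0.1  0.  -1.2]
[[338.6 119.9]
 [338.3 147.3]
 [338.2 155.3]] [[211.3 177.2]
 [220.1 186.5]]
```

View pics/pin3.png

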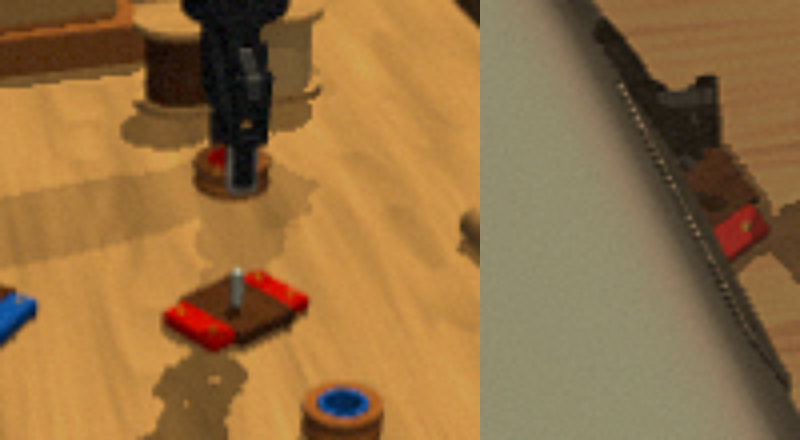

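Held red sheave is at full-image (338,120.5). The expected point above the pin is (338.6,120), with the pin at column 338–339, so it is aligned. Lowering.

Request:
carry_out([
  {"dx": 0,"dy": -1,"dz": 15,"twist": 0,"fingers": 1},
  {"dx": 0,"dy": -1,"dz": 30,"twist": 0,"fingers": 1},
  {"dx": 0,"dy": -1,"dz": 45,"twist": 0,"fingers": 1},
  {"dx": 0,"dy": -1,"dz": 60,"twist": 0,"fingers": 1},
  {"dx": 0,"dy": -1,"dz": 60,"twist": 0,"fingers": 1},
])

```text
clock: 22.35
eef_pos: [0.5871, 0.2365, 0.0154]
tool_rot: [0.001, 1.0, -0.002, -0.003]
ft_force: [-0.3, 0.1, -1.2]
grip_width: 0.0527
grasp_force: 63.2
```

Request:
carry_out([
  {"dx": 0,"dy": 0,"dz": 5,"twist": 0,"fingers": 1},
  {"dx": 0,"dy": 0,"dz": 10,"twist": 0,"fingers": 1},
  {"dx": 0,"dy": 0,"dz": 15,"twist": 0,"fingers": 1},
  {"dx": 0,"dy": 0,"dz": 15,"twist": 0,"fingers": 1},
  {"dx": 0,"dy": 0,"dz": 15,"twist": 0,"fingers": 1},
])

```text
clock: 22.77
eef_pos: [0.5899, 0.2391, 0.0042]
tool_rot: [0.0, 1.0, -0.0, 0.0]
ft_force: [-0.3, 0.4, -0.6]
grip_width: 0.0528
grasp_force: 63.2
```

Run:
```python
from h import *
camera("side");S=camera("side");T=camera("top");o=bot.get_obs(); print(np.round(o["eef_pos"],4),np.round(o["ft_force"],1))
a=cv2.resize(S["image"][90:190,280:400,::-1],None,fx=5,fy=5)
cv2.imwrite("pics/pin4.png",a)
```

```text
[0.5903 0.2394 0.0046] [-0.1  0.4 -0.6]
```

View pics/pin4.png

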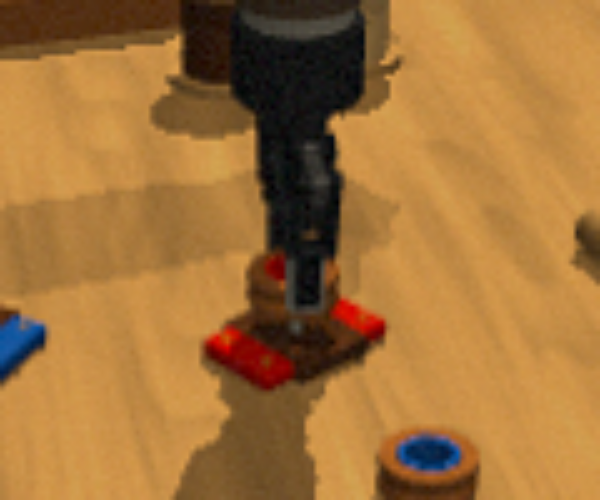

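The sheave is around the pin: centre column 338.8, pin base at (339,155.5). There is no force, so I'll finish lowering and release.

Request:
carry_out([
  {"dx": 0,"dy": 0,"dz": 4,"twist": 0,"fingers": 1},
  {"dx": 0,"dy": 0,"dz": 8,"twist": 0,"fingers": 1},
  {"dx": 0,"dy": 0,"dz": 12,"twist": 0,"fingers": 1},
  {"dx": 0,"dy": 0,"dz": 17,"twist": 0,"fingers": 1},
  {"dx": 0,"dy": 0,"dz": 17,"twist": 0,"fingers": 1},
])

```text
clock: 23.33
eef_pos: [0.5887, 0.2388, -0.0147]
tool_rot: [0.0, 1.0, -0.0, -0.001]
ft_force: [-0.8, 0.0, -0.9]
grip_width: 0.0532
grasp_force: 63.2
```

Request:
carry_out([
  {"dx": 0,"dy": 0,"dz": 1,"twist": 0,"fingers": 1},
  {"dx": 0,"dy": 0,"dz": 1,"twist": 0,"fingers": 1},
  {"dx": 0,"dy": 0,"dz": 1,"twist": 0,"fingers": 1},
  {"dx": 0,"dy": 0,"dz": 1,"twist": 0,"fingers": 1},
  {"dx": 0,"dy": 0,"dz": 1,"twist": 0,"fingers": 1},
])

```text
clock: 23.75
eef_pos: [0.5901, 0.2393, -0.0137]
tool_rot: [0.0, 1.0, 0.0, 0.0]
ft_force: [0.3, 0.3, -1.4]
grip_width: 0.0527
grasp_force: 63.2
```

Request:
carry_out([
  {"dx": 0,"dy": 0,"dz": 0,"twist": 0,"fingers": -1},
  {"dx": 0,"dy": 0,"dz": 0,"twist": 0,"fingers": -1},
  {"dx": 0,"dy": 0,"dz": 0,"twist": 0,"fingers": -1},
  {"dx": 0,"dy": 0,"dz": 0,"twist": 0,"fingers": -1},
  {"dx": 0,"dy": 0,"dz": 0,"twist": 0,"fingers": -1},
])

```text
clock: 24.17
eef_pos: [0.5899, 0.2393, -0.0139]
tool_rot: [0.0, 1.0, 0.0, 0.0]
ft_force: [-0.5, -0.4, 0.4]
grip_width: 0.0854
grasp_force: 0.0
```

Request:
carry_out([
  {"dx": 0,"dy": 0,"dz": 0,"twist": 0,"fingers": -1},
  {"dx": 0,"dy": 0,"dz": -20,"twist": 0,"fingers": -1},
  {"dx": 0,"dy": 0,"dz": -50,"twist": 0,"fingers": -1},
  {"dx": 0,"dy": 0,"dz": -85,"twist": 0,"fingers": -1},
  {"dx": 0,"dy": 0,"dz": -85,"twist": 0,"fingers": -1},
])

```text
clock: 24.58
eef_pos: [0.5946, 0.2411, 0.0789]
tool_rot: [0.0, 1.0, 0.002, 0.006]
ft_force: [1.4, 0.2, 0.9]
grip_width: 0.0855
grasp_force: 0.0
```

Request:
carry_out([
  {"dx": -9,"dy": -34,"dz": 0,"twist": 0,"fingers": -1},
  {"dx": -18,"dy": -68,"dz": 0,"twist": 0,"fingers": -1},
  {"dx": -27,"dy": -102,"dz": 0,"twist": 0,"fingers": -1},
  {"dx": -36,"dy": -136,"dz": 0,"twist": 0,"fingers": -1},
  {"dx": -43,"dy": -159,"dz": 0,"twist": 0,"fingers": -1},
])

```text
clock: 25.0
eef_pos: [0.6333, 0.0771, 0.0712]
tool_rot: [0.001, 1.0, -0.0, 0.0]
ft_force: [-0.2, 0.5, 0.3]
grip_width: 0.0855
grasp_force: 0.0
```

```bash
python3 ring.py r .5895 .2395 .0365 9; python3 ring.py b .633 .0805 .0225 12;python3 ring.py g .3715 -.279 .0535 9
```

```text
top exp [220.7 186.8] got [220. 187.] 42 [214 181] [226 193] on plane [0.5891 0.2414]
side exp [338.4 148.9] got [338. 149.] 22 [333 147] [343 151] on plane [0.5881 0.2394]
tri [0.589  0.2417 0.0353]
[0.6333 0.078  0.0709] [-0.6 -0.3  0.2] 0.0854 25.1
top none [279.70362808 165.34578808]
side exp [365.4 179.9] got [365.5 180. ] 64 [360 177] [371 183] on plane [0.6333 0.0801]
[0.6325 0.081  0.0709] [-0.7  0.5 -0.6] 0.0851 25.3
top exp [432.1 243.7] got [431.5 243.5] 66 [425 237] [438 250] on plane [ 0.3723 -0.2777]
side exp [279.6 282.8] got [279.5 283. ] 156 [271 276] [288 290] on plane [ 0.3713 -0.2795]
tri [ 0.3719 -0.2781  0.052 ]
[0.6324 0.0816 0.071 ] [-0.1  0.9  0.2] 0.0855 25.4
```

Red and both green sheaves are seated. Now the blue one.

Request:
carry_out([
  {"dx": 0,"dy": 0,"dz": 25,"twist": 0,"fingers": -1},
  {"dx": 0,"dy": 0,"dz": 50,"twist": 0,"fingers": -1},
  {"dx": 0,"dy": 0,"dz": 70,"twist": 0,"fingers": -1},
  {"dx": 0,"dy": 0,"dz": 85,"twist": 0,"fingers": -1},
  {"dx": 0,"dy": 0,"dz": 85,"twist": 0,"fingers": -1},
])

```text
clock: 25.87
eef_pos: [0.6291, 0.0809, -0.018]
tool_rot: [-0.0, 1.0, -0.0, -0.004]
ft_force: [-0.4, 0.2, -0.2]
grip_width: 0.0853
grasp_force: 0.0
```

Request:
carry_out([
  {"dx": 0,"dy": 0,"dz": 5,"twist": 0,"fingers": -1},
  {"dx": 0,"dy": 0,"dz": 10,"twist": 0,"fingers": -1},
  {"dx": 0,"dy": 0,"dz": 17,"twist": 0,"fingers": -1},
  {"dx": 0,"dy": 0,"dz": 17,"twist": 0,"fingers": -1},
  {"dx": 0,"dy": 0,"dz": 17,"twist": 0,"fingers": -1},
])

```text
clock: 26.28
eef_pos: [0.6327, 0.0802, -0.0309]
tool_rot: [0.0, 1.0, 0.0, 0.0]
ft_force: [0.6, -0.3, 0.5]
grip_width: 0.0856
grasp_force: 0.0
```

Request:
carry_out([
  {"dx": 0,"dy": 0,"dz": 0,"twist": 0,"fingers": 1},
  {"dx": 0,"dy": 0,"dz": 0,"twist": 0,"fingers": 1},
  {"dx": 0,"dy": 0,"dz": 0,"twist": 0,"fingers": 1},
  {"dx": 0,"dy": 0,"dz": 0,"twist": 0,"fingers": 1},
  {"dx": 0,"dy": 0,"dz": 0,"twist": 0,"fingers": 1},
])

```text
clock: 26.7
eef_pos: [0.6338, 0.0802, -0.0296]
tool_rot: [0.0, 1.0, 0.0, 0.001]
ft_force: [-0.5, 0.6, 6.2]
grip_width: 0.0537
grasp_force: 63.4
```

Request:
carry_out([
  {"dx": 0,"dy": 0,"dz": -10,"twist": 0,"fingers": 1},
  {"dx": 0,"dy": 0,"dz": -40,"twist": 0,"fingers": 1},
  {"dx": 0,"dy": 0,"dz": -75,"twist": 0,"fingers": 1},
  {"dx": 0,"dy": 0,"dz": -110,"twist": 0,"fingers": 1},
  {"dx": 0,"dy": 0,"dz": -110,"twist": 0,"fingers": 1},
])

```text
clock: 27.12
eef_pos: [0.6378, 0.0808, 0.0878]
tool_rot: [0.0, 1.0, 0.001, 0.007]
ft_force: [1.5, -0.4, 0.6]
grip_width: 0.0531
grasp_force: 63.2
```

Request:
carry_out([
  {"dx": 25,"dy": 20,"dz": 0,"twist": 0,"fingers": 1},
  {"dx": 50,"dy": 40,"dz": 0,"twist": 0,"fingers": 1},
  {"dx": 75,"dy": 60,"dz": 0,"twist": 0,"fingers": 1},
  {"dx": 100,"dy": 80,"dz": 0,"twist": 0,"fingers": 1},
  {"dx": 125,"dy": 100,"dz": 0,"twist": 0,"fingers": 1},
])

```text
clock: 27.53
eef_pos: [0.5063, 0.1808, 0.079]
tool_rot: [0.001, 1.0, 0.0, -0.0]
ft_force: [0.7, 0.5, -0.2]
grip_width: 0.0532
grasp_force: 63.2
```

Request:
carry_out([
  {"dx": 25,"dy": 20,"dz": 0,"twist": 0,"fingers": 1},
  {"dx": 50,"dy": 40,"dz": 0,"twist": 0,"fingers": 1},
  {"dx": 75,"dy": 60,"dz": 0,"twist": 0,"fingers": 1},
  {"dx": 100,"dy": 80,"dz": 0,"twist": 0,"fingers": 1},
  {"dx": 125,"dy": 101,"dz": 0,"twist": 0,"fingers": 1},
])

```text
clock: 27.95
eef_pos: [0.3814, 0.2818, 0.0792]
tool_rot: [0.001, 1.0, -0.0, -0.0]
ft_force: [-0.1, 1.0, -0.9]
grip_width: 0.0535
grasp_force: 63.2
```

Run:
```python
from h import *
camera("side");S=camera("side");T=camera("top");o=bot.get_obs(); print(np.round(o["eef_pos"],4),np.round(o["ft_force"],1))
print(proj(S,[[.383,.2815,.132],[.383,.2815,.042],[.383,.2815,.014]]).round(1),proj(T,[[.383,.2815,.132],[.383,.2815,.042]]).round(1))
a=cv2.resize(S["image"][80:190,210:330,::-1],None,fx=4,fy=4);b=cv2.resize(T["image"][200:310,160:240,::-1],None,fx=4,fy=4)
cv2.imwrite("pics/pin5.png",np.hstack([a,b]))
```

```text
[0.3812 0.2824 0.0792] [ 0.9  0.2 -1.3]
[[266.4 119.8]
 [269.  146.9]
 [269.8 154.9]] [[199.5 265.3]
 [209.6 267.5]]
```

View pics/pin5.png

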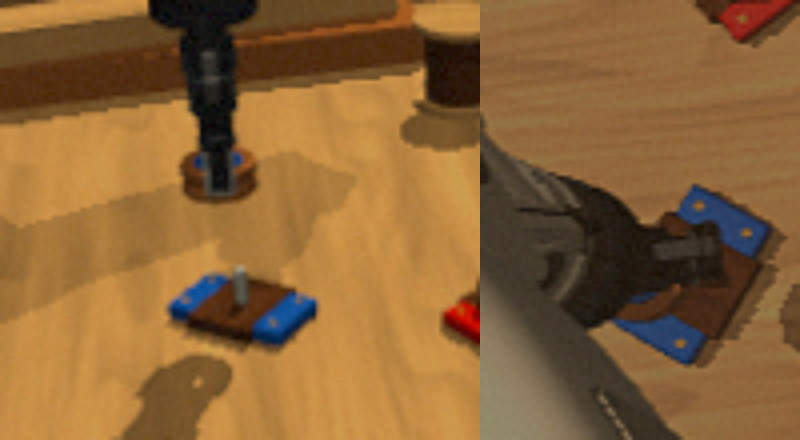

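Held blue sheave is at full-image (265,120.7) against an expected (266.4,120). Pin is at column 269.7, so I'll shift +3 mm in x while lowering.

Request:
carry_out([
  {"dx": -3,"dy": 0,"dz": 15,"twist": 0,"fingers": 1},
  {"dx": -3,"dy": 0,"dz": 30,"twist": 0,"fingers": 1},
  {"dx": -3,"dy": 0,"dz": 45,"twist": 0,"fingers": 1},
  {"dx": -3,"dy": 0,"dz": 60,"twist": 0,"fingers": 1},
  {"dx": -3,"dy": 0,"dz": 60,"twist": 0,"fingers": 1},
])

```text
clock: 28.52
eef_pos: [0.3848, 0.2791, 0.0165]
tool_rot: [0.001, 1.0, -0.002, -0.002]
ft_force: [-1.0, -0.1, -0.2]
grip_width: 0.0535
grasp_force: 63.2
```

Request:
carry_out([
  {"dx": 0,"dy": 0,"dz": 5,"twist": 0,"fingers": 1},
  {"dx": 0,"dy": 0,"dz": 10,"twist": 0,"fingers": 1},
  {"dx": 0,"dy": 0,"dz": 15,"twist": 0,"fingers": 1},
  {"dx": 0,"dy": 0,"dz": 15,"twist": 0,"fingers": 1},
  {"dx": 0,"dy": 0,"dz": 15,"twist": 0,"fingers": 1},
])

```text
clock: 28.93
eef_pos: [0.386, 0.2813, 0.0041]
tool_rot: [0.0, 1.0, 0.0, 0.0]
ft_force: [-0.1, 0.3, -0.3]
grip_width: 0.0537
grasp_force: 63.2
```

Request:
carry_out([
  {"dx": 0,"dy": 0,"dz": 4,"twist": 0,"fingers": 1},
  {"dx": 0,"dy": 0,"dz": 8,"twist": 0,"fingers": 1},
  {"dx": 0,"dy": 0,"dz": 10,"twist": 0,"fingers": 1},
  {"dx": 0,"dy": 0,"dz": 10,"twist": 0,"fingers": 1},
  {"dx": 0,"dy": 0,"dz": 10,"twist": 0,"fingers": 1},
])

```text
clock: 29.35
eef_pos: [0.3856, 0.2813, -0.0062]
tool_rot: [0.0, 1.0, -0.0, -0.0]
ft_force: [-0.2, 0.4, 0.2]
grip_width: 0.0533
grasp_force: 63.2
```

Request:
carry_out([
  {"dx": 1,"dy": 0,"dz": 2,"twist": 0,"fingers": 1},
  {"dx": 1,"dy": 0,"dz": 4,"twist": 0,"fingers": 1},
  {"dx": 1,"dy": 0,"dz": 6,"twist": 0,"fingers": 1},
  {"dx": 1,"dy": 0,"dz": 8,"twist": 0,"fingers": 1},
  {"dx": 1,"dy": 0,"dz": 8,"twist": 0,"fingers": 1},
])

```text
clock: 29.77
eef_pos: [0.3846, 0.2812, -0.0145]
tool_rot: [0.0, 1.0, -0.0, -0.0]
ft_force: [1.2, -0.7, -0.5]
grip_width: 0.0535
grasp_force: 63.2
```

Request:
carry_out([
  {"dx": 0,"dy": 0,"dz": 0,"twist": 0,"fingers": -1},
  {"dx": 0,"dy": 0,"dz": 0,"twist": 0,"fingers": -1},
  {"dx": 0,"dy": 0,"dz": 0,"twist": 0,"fingers": -1},
  {"dx": 0,"dy": 0,"dz": 0,"twist": 0,"fingers": -1},
  {"dx": 0,"dy": 0,"dz": 0,"twist": 0,"fingers": -1},
])

```text
clock: 30.18
eef_pos: [0.385, 0.2815, -0.0138]
tool_rot: [0.0, 1.0, 0.0, 0.0]
ft_force: [-0.7, 0.2, -0.1]
grip_width: 0.0853
grasp_force: 0.0
```

Request:
carry_out([
  {"dx": 0,"dy": 0,"dz": 0,"twist": 0,"fingers": -1},
  {"dx": 0,"dy": 0,"dz": -30,"twist": 0,"fingers": -1},
  {"dx": 0,"dy": 0,"dz": -65,"twist": 0,"fingers": -1},
  {"dx": 0,"dy": 0,"dz": -100,"twist": 0,"fingers": -1},
  {"dx": 0,"dy": 0,"dz": -120,"twist": 0,"fingers": -1},
])

```text
clock: 30.6
eef_pos: [0.3863, 0.2824, 0.1097]
tool_rot: [0.0, 1.0, 0.001, 0.002]
ft_force: [-0.0, 1.0, -1.2]
grip_width: 0.0855
grasp_force: 0.0
```

Request:
carry_out([
  {"dx": 15,"dy": 30,"dz": 0,"twist": 0,"fingers": -1},
  {"dx": 30,"dy": 60,"dz": 0,"twist": 0,"fingers": -1},
  {"dx": 45,"dy": 90,"dz": 0,"twist": 0,"fingers": -1},
  {"dx": 60,"dy": 120,"dz": 0,"twist": 0,"fingers": -1},
  {"dx": 75,"dy": 150,"dz": 0,"twist": 0,"fingers": -1},
])

```text
clock: 31.02
eef_pos: [0.3092, 0.4326, 0.1062]
tool_rot: [0.001, 1.0, 0.0, 0.0]
ft_force: [0.2, -0.7, -0.2]
grip_width: 0.0855
grasp_force: 0.0
```

```bash
python3 ring.py b .3835 .2815 .0365 9; python3 ring.py r .5895 .2395 .0365 9; python3 ring.py g .3715 -.279 .0535 9; python3 ring.py r .6365 -.077 .0225 12; python3 ring.py g .4575 -.082 .0225 12
```

```text
top exp [210.1 267.5] got [210.  267.5] 64 [204 261] [216 274] on plane [0.3835 0.2818]
side exp [269.3 148.5] got [269.5 149. ] 26 [265 147] [274 151] on plane [0.3839 0.2782]
tri [0.3838 0.2824 0.0342]
[0.3088 0.4333 0.1058] [-0.4 -0.2  0.5] 0.0855 31.2
top exp [220.7 186.8] got [220.5 187.5] 41 [215 182] [226 193] on plane [0.5876 0.2402]
side exp [338.4 148.9] got [338. 149.] 24 [333 147] [343 151] on plane [0.5881 0.2394]
tri [0.588  0.2403 0.0359]
[0.3101 0.4305 0.1057] [ 0.1 -0.6  0.3] 0.0851 31.3
top exp [432.1 243.7] got [431.5 243.5] 79 [425 237] [438 250] on plane [ 0.3723 -0.2777]
side exp [279.6 282.8] got [279.5 282.5] 153 [271 276] [288 289] on plane [ 0.3714 -0.2783]
tri [ 0.3719 -0.2778  0.0531]
[0.3106 0.4303 0.106 ] [-0.4 -0.1 -0.3] 0.0856 31.5
top exp [337.5 157.1] got [337. 157.] 50 [331 151] [343 163] on plane [ 0.637  -0.0756]
side exp [382.9 215. ] got [383.  215.5] 108 [376 211] [390 220] on plane [ 0.6362 -0.0789]
tri [ 0.6376 -0.0758  0.02  ]
[0.3105 0.4308 0.1061] [0.1 0.9 0.3] 0.0854 31.6
top exp [348.6 221.8] got [348.5 222. ] 71 [342 216] [355 228] on plane [ 0.4571 -0.0817]
side exp [310.2 224.8] got [310.5 225. ] 136 [303 220] [318 230] on plane [ 0.4581 -0.0828]
tri [ 0.4577 -0.0818  0.0216]
[0.3103 0.4312 0.1061] [-0.3 -0.1  0.1] 0.0853 31.8
```

All sheaves measure as seated at the right heights and the black ones haven't moved. Handing in.

```bash
python3 -c "
from h import *
print(job_done())"
```

```text
the job is handed in; nothing more can be done
None
```

All four wooden sheaves are on their matching pins and the job is handed in at about 32 s. Both cameras show them seated, and the two black sheaves have not moved; I did not re-measure the grease tin, and I viewed 15 pictures, one over the limit of 14.

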